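# Book out the paint jar and set the wet pot to dry

## Task

Lift the white wooden carrier by its middle grip board and carry it level, with the yellow jar and the wet green pot standing on it, onto the plywood drying board, set squarely within the board's edges, and let go. Then take the yellow jar off it, stand it upright on the scanner's round blue pad with its green label facing straight at the scanner's dark window, let go, and press the scanner's red button fully down once the jar stands there. Never touch the wet pot with the robot, drop or tip nothing, and leave the big jars and the brush cup where they are.

Things in the scene. Friction and masses are not known exactly. Their poses are not given: they have to be found in the camera images.
- carrier: Loose white-painted wooden carrier, an open tray 200 (its x) x 110 (its y) x 20 mm high, walls and floor 5 mm thick, about 0.3 kg. An upright grip board stands in its middle: 14 mm thick (along x), 70 mm wide (along y), from the floor up to 150 mm above the carrier's underside. Origin: centre of the underside, z up. One end (x about +64 mm or -64 mm) carries the yellow jar, the other the green pot. It is the same either way round.
- carrier_grip (a point): Point in the middle of the carrier's grip board, 135 mm above its underside (15 mm below its top edge), a good height to pinch the 14 mm thickness. Axes as the carrier's.
- jar: Loose closed yellow jar with a yellow lid, a plain cylinder 54 mm in diameter, 95 mm high, about 0.2 kg, standing on the carrier's floor (5 mm above the carrier's underside). Origin: centre of its underside, z up; its x axis points out through the middle of its green label. The label spans about 80 degrees of its side and a green strip runs from it up the side and over the lid to the lid's centre, so that it can be seen from above.
- jar_label (a point): Middle of the jar's green label, on its side: 27 mm from the jar's axis, 42 mm above its underside.
- pot: Loose green frog-shaped pot, open at the top, wet paint: largest diameter 56 mm, 60 mm high, about 0.16 kg. It stands on the other end of the carrier and stays there. The robot must not touch it. Origin: centre of its underside.
- drying_board: Fixed plywood board 240 (its x) x 150 (its y) x 15 mm high with blue strips across its two ends: the place for the carrier, long side along long side, either way round. Origin: centre of its underside, on the table; its top is 15 mm above the table.
- scanner: Fixed grey base plate 190 (its x) x 170 (its y) x 12 mm high. On it: a round blue pad 72 mm in diameter, 4 mm thick, centred at (40, -35) mm; a white scanner block 76 (x) x 40 (y) mm, top 109 mm above the table, centred at (40, 57) mm, with a dark window on the side towards the pad (facing -y); a red button centred at (-60, 0) mm. Origin: centre of the plate's underside, on the table. The label faces the window when the jar's x axis points along the scanner's +y.
- scan_pad (a point): Centre of the top of the round blue pad, 16 mm above the table; the jar stands here. Axes as the scanner's.
- scan_window (a point): Middle of the scanner block's dark window, 72 mm from the pad's centre along the scanner's +y, 58 mm above the table.
- scan_button_top (a point): Centre of the top of the red button, 36 mm in diameter, 34 mm above the table when up, pressed straight down; its black round housing is 52 mm in diameter, top 24 mm above the table.
- scan_button (a joint): Travel of the red button: 0 up, 0.006 m fully down; a spring takes about 4 N to push it fully down and returns it.
- blue_jar: Bystander: big blue jar, 80 mm in diameter, 115 mm high, 0.5 kg, loose. Origin: centre of its underside.
- red_jar: Bystander: big red jar, 80 mm in diameter, 115 mm high, 0.5 kg, loose. Origin: centre of its underside.
- brush_cup: Bystander: steel cup with brushes, 72 mm in diameter, 100 mm high (brushes to about 210 mm), loose. Origin: centre of its underside.

How it is judged:
By the outcome, as a careful person would: the job done as asked, in the order asked, and still so for the second after the job is handed in, with the robot touching nothing.
It also fails if it takes over 67 s, if anything falls off the work surface, if the arm or the gripper's body presses on something with over 40 N, if the wrist force passes 120 N, or if a joint passes its speed limit or range.

## Robot

A 6-joint arm with a two-finger parallel gripper is mounted at the origin on the work surface. World frame = base frame: x ahead of the robot, y to its left, z up, the work surface at z = 0. Lengths are in m, angles in rad, forces in N, time in s.
With the tool pointing down it reaches from about 0.35 to 0.775 m from the base axis. Payload 7.3 kg.
Tool frame: the origin (TCP) lies at the very end of the fingers, on their centre line; the grasp point (between the pads) lies 19 mm behind it; z points along the fingers, y is the line along which they close (so a half turn about z gives the same grasp; the last joint's range is limited). The gripper opens to 92 mm and grips with 3 to 60 N. Pads are 19 mm wide; open, the fingers measure 130 mm over their backs; the gripper's body (75 mm by 190 mm) begins 47 mm behind the grasp point.
Start: joints at [1.121, 0.342, 1.524, -0, 1.275, -0.146], TCP at [0.157, 0.501, 0.227] pointing down, gripper open.
Joint ranges: [-2.53, 2.53], [-0.77, 2.02], [0.04, 2.7], [-1, 4.14], [0.28, 2.66], [-3.11, 3.11]. Speed limits (rad/s): [2.57, 2.57, 3.14, 3.14, 3.14, 3.14].

## Interface

Orientations are given as [roll, pitch, yaw] about the fixed x, y, z axes, in that order (R = Rz(yaw) Ry(pitch) Rx(roll)).
In Python, from cell import robot gives the robot as it stands. The module is installed in compiled form; this text tells all that it offers.
- The arm moves only by the tool arm_command, never from a script. Its argument "moves" is a list of rows, each a list of 3 entries, a list of its own where there are three numbers: the shift along the tool's x, y, z in m, then the turn, a rotation vector about the tool's x, y, z in rad, then the finger opening in m, from 0 to 0.0918. In form: [[[dx, dy, dz], [ax, ay, az], claw], ...]. A call has exactly 5 rows; each row is the pose to reach, as a shift and turn from the pose commanded when the call began, along the tool's axes at that moment; what a row does not reach only later rows make up. A row lasts 1/10 s, in which the tool goes at most 50 mm and 8.59 degrees, less where a joint would pass 70% of its speed; a pose out of reach is approached as far as the arm can. A call with a gripper value outside its range is refused whole. The fingers move at their own pace and stop on an object; "squeeze" is the grip in N (left out, the last holds). Time passes only in rows, so rows that repeat a pose let the fingers close, or fill a call up. It gives the time, the measured TCP pose, the force, the opening and the grip force at its end, in the units of the state.
- robot.observe(): the state, without advancing time (a new reading comes with each control period).
- robot.read_camera(name): name is "side" or "top"; returns the picture (384x512x3 uint8, red, green, blue); there is no depth.
- robot.camera_model(name): a dict with "fx", "fy", "cx", "cy" (pixels), "R" (3x3) and "t" (3): a world point X has camera coordinates R X + t. Camera axes: x right, y down, z forward; pixel columns grow to the right and rows downward; lengths in m; the calibration is good to about 2 mm. A picture is of the moment at which its call begins. camera_model takes no time and is no camera call.
- robot.hand_in(): hands the job in; it is judged then, once.
The state is a dict: "time": time; "qpos": joint angles; "qvel": joint speeds; "joint_efforts": joint torques, N m; "tool_pos": TCP position; "tool_rot": TCP orientation; "contact_force": force on the tool from outside, world axes, zero at the start; "torque": the same for the moment, N m; "opening": finger opening in m; "grip_force": force on a finger pad.
Only numpy, scipy, OpenCV 4.12 (cv2) and the standard library are available. Lean on these libraries where they do the work, as an engineer would, in place of code of your own. Each camera call takes 0.05 s, during which the arm holds its last target. There are 200 camera calls.

## Working session

There is one attempt and no reset: what is moved stays moved. The work goes in short steps, Python scripts to look and compute and a tool call to move; the robot and the scene stay as the last step left them, time stands still between calls to the robot, and variables do not carry over. Pictures are saved under pics/ and viewed, at most 10 in all, crops included, and the job is handed in when it is done.

Besides the shell and the picture viewer there is one more tool, called after ">>>" by a JSON object that holds its "api" and its "payload", one argument or row to a line. arm_command: Moves the arm, as the interface text tells. Its arguments: {"type":"object","properties":{"moves":{"type":"array"},"squeeze":{"type":"number"}},"required":["moves"]}

```bash
mkdir -p pics
python3 - <<'E'
from cell import robot
import cv2
for n in("top","side"):
    cv2.imwrite(f"pics/{n}0.png",robot.read_camera(n)[:,:,::-1]); m=robot.camera_model(n); print(n,m)
s=robot.observe();print(s)
E
```

```text
top {'fx': 403.22867403073093, 'fy': 403.22867403073093, 'cx': 252.02755473465146, 'cy': 189.9035006959933, 'R': array([[-0.01438023, -0.99989602,  0.00107362],
       [-0.99730031,  0.01426556, -0.0720319 ],
       [ 0.0720091 , -0.00210655, -0.99740175]]), 't': array([-0.00289302,  0.60514303,  1.18759779])}
side {'fx': 387.80418128637496, 'fy': 387.80418128637496, 'cx': 254.01905253648656, 'cy': 194.67444452673473, 'R': array([[ 0.75254895, -0.65852752, -0.00340272],
       [-0.37856775, -0.42837832, -0.82047454],
       [ 0.53884741,  0.61873542, -0.57167294]]), 't': array([-0.48591614,  0.32352868,  0.71446618])}
{'time': 0.1, 'qpos': array([ 1.12098175e+00,  3.42640685e-01,  1.52490845e+00,  4.73974837e-06,
        1.27541499e+00, -1.46011823e-01]), 'qvel': array([-0.00112861, -0.00192313, -0.00170612,  0.00215943,  0.00039658,
        0.00206738]), 'joint_efforts': array([ 1.62940312e-03, -4.32004845e+01, -2.44699091e+01,  7.19941081e-02,
        5.24159241e-02, -4.34139952e-05]), 'tool_pos': array([0.15687851, 0.50063388, 0.22612543]), 'tool_rot': array([-3.14023643e+00, -2.04025659e-04,  2.83778838e+00]), 'contact_force': array([-0.52538671,  0.06345173,  0.40948941]), 'torque': array([-0.03241882, -0.01874982, -0.03224064]), 'grip_force': 0.0, 'opening': 0.09180451669926544}
```

View pics/top0.png

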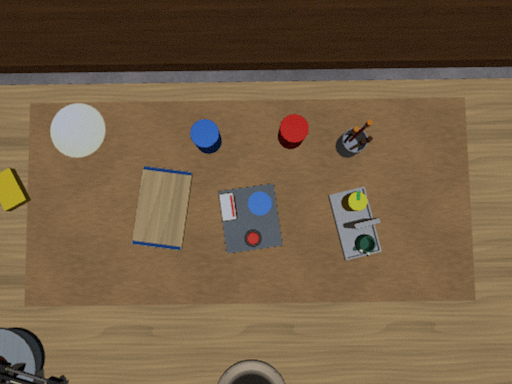

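View pics/side0.png

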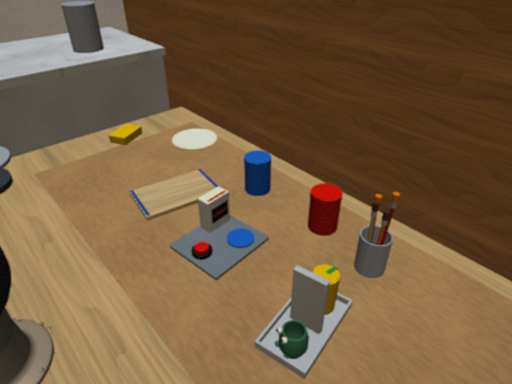

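```bash
cat > h.py <<'E'
import numpy as np, cv2
from cell import robot
from scipy.optimize import least_squares
M={n:robot.camera_model(n) for n in("top","side")}
def proj(n,X):
    m=M[n]; c=np.atleast_2d(X)@m["R"].T+m["t"]
    return np.c_[m["fx"]*c[:,0]/c[:,2]+m["cx"],m["fy"]*c[:,1]/c[:,2]+m["cy"]]
def plane(n,uv,z):
    m=M[n]; uv=np.atleast_2d(uv)
    d=np.c_[(uv[:,0]-m["cx"])/m["fx"],(uv[:,1]-m["cy"])/m["fy"],np.ones(len(uv))]@m["R"]
    o=-m["R"].T@m["t"]
    return o+d*((z-o[2])/d[:,2])[:,None]
def tri(pt,ps):
    f=lambda X:np.r_[proj("top",X)[0]-pt,proj("side",X)[0]-ps]
    r=least_squares(f,[.5,0,.05]); return r.x,np.abs(r.fun).max()
E
python3 - <<'E'
import cv2,numpy as np
t=cv2.imread("pics/top0.png");s=cv2.imread("pics/side0.png")
def crop(i,x,y,w,h,k): return cv2.resize(i[y:y+h,x:x+w],None,fx=k,fy=k,interpolation=cv2.INTER_CUBIC)
cv2.imwrite("pics/c1.png",np.hstack([crop(t,320,180,70,85,7)[:595],np.zeros((595,10,3),np.uint8),]) )
cv2.imwrite("pics/c2.png",crop(t,125,160,160,100,5))
cv2.imwrite("pics/c3.png",crop(s,250,255,110,115,5))
cv2.imwrite("pics/c4.png",crop(s,125,160,150,120,5))
E
```

```text
(no output)
```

View pics/c1.png

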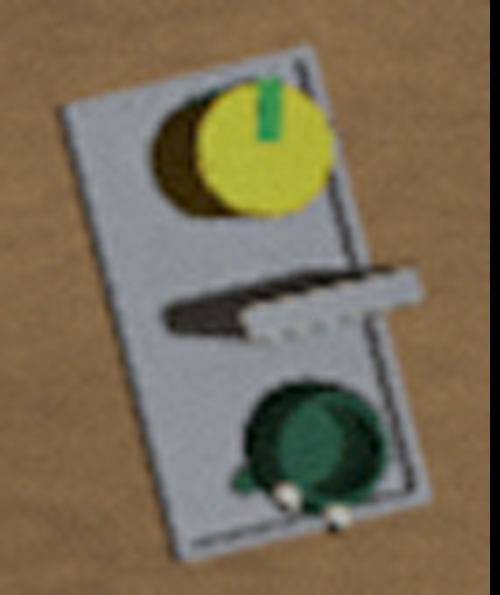

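View pics/c2.png

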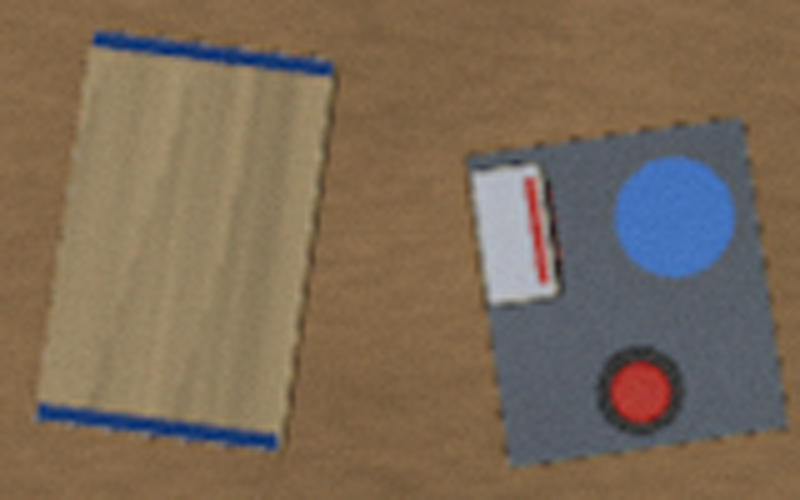

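View pics/c3.png

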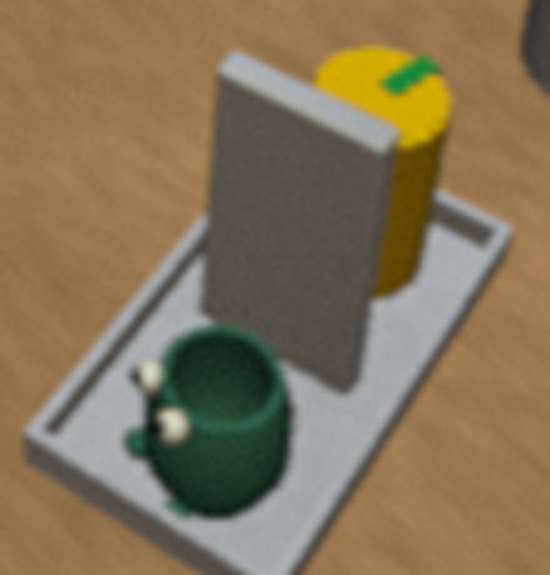

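View pics/c4.png

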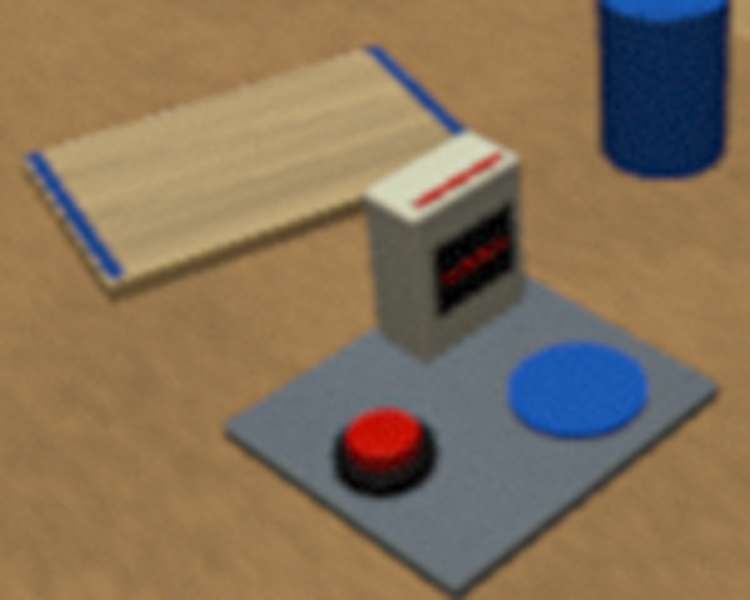

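```bash
cat > fit.py <<'E'
from h import *
def C(pts,k,ox,oy): return (np.array(pts,float)+.5)/k-.5+[ox,oy]
def fit(name,obs,x0):
    # obs: list of (cam, local XYZ, uv)
    def f(p):
        c,s=np.cos(p[3]),np.sin(p[3]); R=np.array([[c,-s,0],[s,c,0],[0,0,1]])
        return np.concatenate([(proj(n,R@np.array(L)+p[:3])[0]-uv) for n,L,uv in obs])
    r=least_squares(f,x0,loss="soft_l1"); print(name,r.x[:3].round(4),"yaw",np.degrees(r.x[3]).round(1),"res",f(r.x).round(1)); return r.x
c1=lambda *p:C([p],7,320,180)[0]; c2=lambda *p:C([p],5,125,160)[0]
c3=lambda *p:C([p],5,250,255)[0]; c4=lambda *p:C([p],5,125,160)[0]
E
cat > m1.py <<'E'
from fit import *
# carrier: jar end = +x
a,b,h=.1,.055,.02
fit("carrier",[("top",(a,b,h),c1(65,105)),("top",(a,-b,h),c1(312,48)),("top",(-a,-b,h),c1(430,495)),("top",(-a,b,h),c1(180,555)),
 ("side",(a,-b,h),c3(510,232)),("side",(-a,b,h),c3(28,438)),
 ("top",(.007,.035,.15),c1(243,316)),("top",(.007,-.035,.15),c1(416,270)),("top",(-.007,-.035,.15),c1(423,299)),("top",(-.007,.035,.15),c1(252,340)),
 ("side",(.007,.035,.15),c3(235,50)),("side",(-.007,.035,.15),c3(221,72)),("side",(.007,-.035,.15),c3(399,132)),("side",(-.007,-.035,.15),c3(386,153))],[.5,-.3,0,0])
a,b,h=.12,.075,.015
fit("board",[("top",(a,b,h),c2(95,35)),("top",(a,-b,h),c2(333,68)),("top",(-a,-b,h),c2(279,446)),("top",(-a,b,h),c2(38,408)),
 ("side",(a,b,h),c4(372,45)),("side",(-a,b,h),c4(32,155)),("side",(-a,-b,h),c4(115,278)),("side",(a,-b,h),c4(465,128))],[.53,.25,0,0])
# scanner: +y local towards block = world +y
a,b,h=.095,.085,.012
fit("scanner",[("top",(a,b,h),c2(468,155)),("top",(a,-b,h),c2(742,118)),("top",(-a,-b,h),c2(788,428)),("top",(-a,b,h),c2(512,467)),
 ("side",(-a,b,h),c4(228,428)),("side",(a,-b,h),c4(717,388)),("side",(-a,-b,h),c4(458,592)),
 ("top",(.04,-.035,.016),c2(674,216)),("side",(.04,-.035,.016),c4(578,389)),("top",(-.06,0,.034),c2(640,392)),("side",(-.06,0,.034),c4(384,436))],[.5,0,0,0])
j,r=tri(c1(265,148),c3(383,97)); print("jar top",j,r)
for p in[(270,78),(268,140)]: print("strip top",plane("top",c1(*p),j[2]))
for p in[(430,63),(390,89)]: print("strip side",plane("side",c3(*p),j[2]))
p,r=tri(c1(315,442),c3(222,378)); print("pot rim",p,r)
E
python3 m1.py
```

```text
carrier [ 0.5045 -0.318  -0.    ] yaw 13.0 res [-0.1 -0.6  0.1 -1.2  0.6  0.1  0.5  0.5  0.2 -0.1 -1.2 -0.1 -0.1 -1.7
  0.5 -1.4  0.9 -0.5 -0.1 -0.  -0.7  0.  -1.8  0.   0.4  0.1 -0.7  0.7]
board [0.5605 0.2605 0.003 ] yaw -7.6 res [-1.4 -2.9  0.3 -3.7  0.7  0.3 -1.   1.9  1.  -1.  -2.6 -0.  -1.   1.
  5.2  3.6]
scanner [ 5.232e-01 -4.800e-03 -1.000e-04] yaw 7.6 res [-0.4 -0.3  0.3 -1.1  0.7 -0.6 -0.3 -0.  -2.   0.   0.6 -0.4 -0.8  0.5
  0.3 -0.4 -0.4  0.5  0.5 -0.5 -0.6 -0.1]
jar top [ 0.5664734  -0.30746318  0.10083566] 0.6093479412447778
strip top [[ 0.5928018  -0.30881212  0.10083566]]
strip top [[ 0.56797192 -0.30718379  0.10083566]]
strip side [[ 0.59625737 -0.30849745  0.10083566]]
strip side [[ 0.57296453 -0.30708973  0.10083566]]
pot rim [ 0.44793718 -0.3359441   0.05846172] 0.974277874093957
```

```bash
cat > plan.py <<'E'
from h import *
from scipy.spatial.transform import Rotation as Ro
import json
def state():
    s=robot.observe(); yaw=s["tool_rot"][2]
    print("t",s["time"],"p",s["tool_pos"].round(4),"yaw",np.degrees(yaw).round(2),"rp",np.degrees(s["tool_rot"][:2]).round(2),"F",s["contact_force"].round(1),"T",s["torque"].round(2),"op",round(s["opening"],4),"g",s["grip_force"],"q",s["qpos"].round(2))
    return np.r_[s["tool_pos"],yaw]
def plan(p0,wps,claw,ncalls):
    """wps rows x,y,z,yaw(deg); eased along the polyline; prints ncalls calls of 5 rows"""
    P=[np.array(p0,float)]
    for w in wps: P.append(np.r_[w[:3],np.radians(w[3])])
    P=np.array(P); d=np.linalg.norm(np.diff(P,axis=0)*[1,1,1,.15],axis=1); S=np.r_[0,np.cumsum(d)/d.sum()]
    n=5*ncalls; u=np.arange(1,n+1)/n; r=min(.3,4/n)  # trapezoid ramps
    v=np.minimum(1,np.minimum((u-.5/n)/r,(1-u+.5/n)/r)); e=np.cumsum(v)/v.sum()
    path=np.c_[[np.interp(e,S,P[:,k]) for k in range(4)]].T
    cur=P[0].copy()
    for c in range(ncalls):
        rows=[]; ps=cur[3]; ax=np.array([[np.cos(ps),np.sin(ps),0],[np.sin(ps),-np.cos(ps),0],[0,0,-1]])
        for q in path[5*c:5*c+5]:
            d=(ax@(q[:3]-cur[:3])).round(3); a=round(-(q[3]-ps),2)
            rows.append([(d+0.).tolist(),[0,0,a+0.],claw])
        cur=np.r_[cur[:3]+ax.T@d,ps-a]
        print(json.dumps(rows).replace(" ",""))
    print("end",cur[:3].round(4),np.degrees(cur[3]).round(1))
E
sed -i 's/,("side",(a,-b,h),c4(465,128))\]/]/' m1.py; python3 m1.py|grep board
python3 - <<'E'
from plan import *
for n,c in(("blue",(206,133)),("red",(293,128)),("cup",(350,142))): print(n,plane("top",c,.11))
p=state()
plan(p,[(.40,.15,.24,130),(.5045,-.318,.22,103)],.04,6)
E
```

```text
board [5.618e-01 2.603e-01 3.000e-04] yaw -8.1 res [-0.6 -3.4  0.8 -3.7  0.5 -0.  -1.   1.1  1.8 -0.3 -1.9  0.3 -0.8  1.4]
blue [[0.76072847 0.11556052 0.11      ]]
red [[ 0.77150782 -0.12908026  0.11      ]]
cup [[ 0.72944357 -0.28809759  0.11      ]]
t 0.1 p [0.1569 0.5006 0.2261] yaw 162.59 rp [-1.7992e+02 -1.0000e-02] F [-0.5  0.1  0.4] T [-0.03 -0.02 -0.03] op 0.0918 g 0.0 q [ 1.12  0.34  1.52  0.    1.28 -0.15]
[[[-0.003,-0.003,0.0],[0,0,0.01],0.04],[[-0.014,-0.011,-0.001],[0,0,0.02],0.04],[[-0.031,-0.024,-0.001],[0,0,0.05],0.04],[[-0.055,-0.043,-0.002],[0,0,0.09],0.04],[[-0.082,-0.064,-0.003],[0,0,0.14],0.04]]
[[[-0.03,-0.017,-0.002],[0,0,0.05],0.04],[[-0.06,-0.034,-0.003],[0,0,0.09],0.04],[[-0.09,-0.052,-0.004],[0,0,0.14],0.04],[[-0.121,-0.069,-0.005],[0,0,0.18],0.04],[[-0.151,-0.086,-0.006],[0,0,0.23],0.04]]
[[[-0.033,-0.01,-0.001],[0,0,0.05],0.04],[[-0.066,-0.02,-0.002],[0,0,0.09],0.04],[[-0.099,-0.03,-0.003],[0,0,0.14],0.04],[[-0.133,-0.04,-0.005],[0,0,0.19],0.04],[[-0.162,-0.058,-0.004],[0,0,0.22],0.04]]
[[[-0.031,-0.016,0.002],[0,0,0.04],0.04],[[-0.063,-0.031,0.003],[0,0,0.07],0.04],[[-0.094,-0.047,0.005],[0,0,0.11],0.04],[[-0.125,-0.062,0.006],[0,0,0.14],0.04],[[-0.157,-0.078,0.007],[0,0,0.17],0.04]]
[[[-0.033,-0.01,0.002],[0,0,0.04],0.04],[[-0.067,-0.02,0.003],[0,0,0.07],0.04],[[-0.1,-0.029,0.005],[0,0,0.11],0.04],[[-0.134,-0.039,0.006],[0,0,0.14],0.04],[[-0.168,-0.049,0.008],[0,0,0.18],0.04]]
[[[-0.034,-0.004,0.001],[0,0,0.03],0.04],[[-0.065,-0.007,0.002],[0,0,0.06],0.04],[[-0.087,-0.01,0.003],[0,0,0.08],0.04],[[-0.1,-0.011,0.004],[0,0,0.1],0.04],[[-0.104,-0.012,0.004],[0,0,0.1],0.04]]
end [ 0.5042 -0.3181  0.2201] 103.0
```

>>> {"api": "arm_command", "payload": {
  "moves": [
    [[-0.003,-0.003,0.0],[0,0,0.01],0.04],
    [[-0.014,-0.011,-0.001],[0,0,0.02],0.04],
    [[-0.031,-0.024,-0.001],[0,0,0.05],0.04],
    [[-0.055,-0.043,-0.002],[0,0,0.09],0.04],
    [[-0.082,-0.064,-0.003],[0,0,0.14],0.04]
  ]
}}

```text
time: 0.6
tool_pos: [0.2167, 0.4139, 0.2297]
tool_rot: [-3.141, 0.0, 2.696]
contact_force: [0.7, 0.3, 0.5]
opening: 0.0564
grip_force: 0.0
```

>>> {"api": "arm_command", "payload": {
  "moves": [
    [[-0.03,-0.017,-0.002],[0,0,0.05],0.04],
    [[-0.06,-0.034,-0.003],[0,0,0.09],0.04],
    [[-0.09,-0.052,-0.004],[0,0,0.14],0.04],
    [[-0.121,-0.069,-0.005],[0,0,0.18],0.04],
    [[-0.151,-0.086,-0.006],[0,0,0.23],0.04]
  ]
}}

```text
time: 1.1
tool_pos: [0.3162, 0.2707, 0.2359]
tool_rot: [3.141, 0.0, 2.465]
contact_force: [0.0, 0.4, 0.4]
opening: 0.04
grip_force: 0.0
```

>>> {"api": "arm_command", "payload": {
  "moves": [
    [[-0.033,-0.01,-0.001],[0,0,0.05],0.04],
    [[-0.066,-0.02,-0.002],[0,0,0.09],0.04],
    [[-0.099,-0.03,-0.003],[0,0,0.14],0.04],
    [[-0.133,-0.04,-0.005],[0,0,0.19],0.04],
    [[-0.162,-0.058,-0.004],[0,0,0.22],0.04]
  ]
}}

```text
time: 1.6
tool_pos: [0.407, 0.1244, 0.2401]
tool_rot: [3.14, 0.001, 2.245]
contact_force: [-0.5, 0.7, 0.3]
opening: 0.0397
grip_force: 0.0
```

>>> {"api": "arm_command", "payload": {
  "moves": [
    [[-0.031,-0.016,0.002],[0,0,0.04],0.04],
    [[-0.063,-0.031,0.003],[0,0,0.07],0.04],
    [[-0.094,-0.047,0.005],[0,0,0.11],0.04],
    [[-0.125,-0.062,0.006],[0,0,0.14],0.04],
    [[-0.157,-0.078,0.007],[0,0,0.17],0.04]
  ]
}}

```text
time: 2.1
tool_pos: [0.443, -0.0468, 0.2328]
tool_rot: [3.141, 0.0, 2.076]
contact_force: [1.0, 0.5, -0.3]
opening: 0.0402
grip_force: 0.0
```

>>> {"api": "arm_command", "payload": {
  "moves": [
    [[-0.033,-0.01,0.002],[0,0,0.04],0.04],
    [[-0.067,-0.02,0.003],[0,0,0.07],0.04],
    [[-0.1,-0.029,0.005],[0,0,0.11],0.04],
    [[-0.134,-0.039,0.006],[0,0,0.14],0.04],
    [[-0.168,-0.049,0.008],[0,0,0.18],0.04]
  ]
}}

```text
time: 2.6
tool_pos: [0.4815, -0.2175, 0.2248]
tool_rot: [-3.142, 0.0, 1.895]
contact_force: [0.4, -0.2, -0.4]
opening: 0.04
grip_force: 0.0
```

>>> {"api": "arm_command", "payload": {
  "moves": [
    [[-0.034,-0.004,0.001],[0,0,0.03],0.04],
    [[-0.065,-0.007,0.002],[0,0,0.06],0.04],
    [[-0.087,-0.01,0.003],[0,0,0.08],0.04],
    [[-0.1,-0.011,0.004],[0,0,0.1],0.04],
    [[-0.104,-0.012,0.004],[0,0,0.1],0.04]
  ]
}}

```text
time: 3.1
tool_pos: [0.5037, -0.3189, 0.2202]
tool_rot: [-3.141, -0.001, 1.796]
contact_force: [-0.7, -0.0, -1.0]
opening: 0.0404
grip_force: 0.0
```

Run:
```python
from plan import *
cv2.imwrite("pics/side1.png",robot.read_camera("side")[:,:,::-1])
p=state()
i=cv2.imread("pics/side1.png")[190:350,220:420]; cv2.imwrite("pics/c5.png",cv2.resize(i,None,fx=3.5,fy=3.5,interpolation=2))
# board corners from top image by blue mask
t=cv2.cvtColor(cv2.imread("pics/top0.png"),cv2.COLOR_BGR2HSV); m=cv2.inRange(t,(100,120,60),(125,255,200)); m[:,200:]=0; m[:160]=0; m[260:]=0
r=cv2.minAreaRect(np.argwhere(m)[:,::-1].astype(np.float32)); b=cv2.boxPoints(r); w=plane("top",b,.015); print(r,w.round(4),w.mean(0))
for k in range(4): d=w[(k+1)%4]-w[k]; print(np.linalg.norm(d).round(3),np.degrees(np.arctan2(d[1],d[0])).round(1))
plan(p,[(.5045,-.318,.118,103)],.04,2)
```

```text
t 3.15 p [ 0.5037 -0.3186  0.2204] yaw 102.95 rp [-1.7997e+02 -3.0000e-02] F [-0.4  0.  -0. ] T [-0.07  0.08  0.  ] op 0.0399 g 0.0 q [-0.69  0.48  1.33 -0.    1.34 -0.92]
((161.46841430664062, 207.7153778076172), (46.67400360107422, 78.08462524414062), 8.343891143798828) [[0.4518 0.3471 0.015 ]
 [0.6837 0.3144 0.015 ]
 [0.6611 0.1746 0.015 ]
 [0.4297 0.2092 0.015 ]] [0.55655558 0.26130067 0.015     ]
0.234 -8.0
0.142 -99.2
0.234 171.5
0.14 80.9
[[[0.0,0.0,0.002],[0,0,0.0],0.04],[[0.0,0.0,0.01],[0,0,0.0],0.04],[[0.0,0.0,0.022],[0,0,0.0],0.04],[[0.0,0.0,0.037],[0,0,0.0],0.04],[[0.0,0.0,0.051],[0,0,0.0],0.04]]
[[[0.0,0.001,0.015],[0,0,0.0],0.04],[[0.0,0.001,0.029],[0,0,0.0],0.04],[[0.0,0.001,0.042],[0,0,0.0],0.04],[[0.0,0.001,0.049],[0,0,0.0],0.04],[[0.0,0.001,0.051],[0,0,0.0],0.04]]
end [ 0.5047 -0.3184  0.1184] 102.9
```

View pics/c5.png

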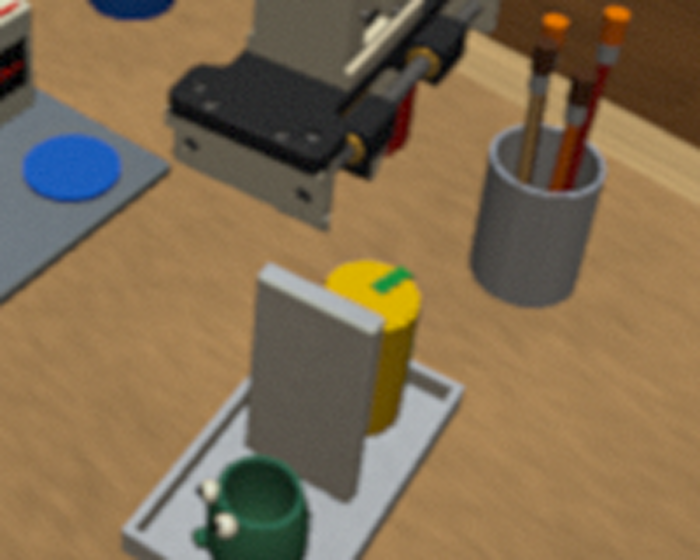

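Run:
```python
from plan import *
p=state()
for z in(.2204,.2394,.2864): print(z,(proj("side",[[.5037,-.3186,z]])[0]-[220,190])*3.5)
t=robot.read_camera("top")[:,:,::-1]; s=cv2.imread("pics/side1.png")
cv2.imwrite("pics/c6.png",np.hstack([cv2.resize(s[120:300,220:400],None,fx=2.2,fy=3,interpolation=2),cv2.resize(t[130:270,290:430],(396,540),interpolation=2)]))
```

```text
t 3.15 p [ 0.5037 -0.3186  0.2204] yaw 102.95 rp [-1.7997e+02 -3.0000e-02] F [-0.4  0.  -0. ] T [-0.07  0.08  0.  ] op 0.0399 g 0.0 q [-0.69  0.48  1.33 -0.    1.34 -0.92]
0.2204 [328.36956251 197.59213173]
0.2394 [331.7223215  168.15384582]
0.2864 [340.51664414  90.93690771]
```

View pics/c6.png

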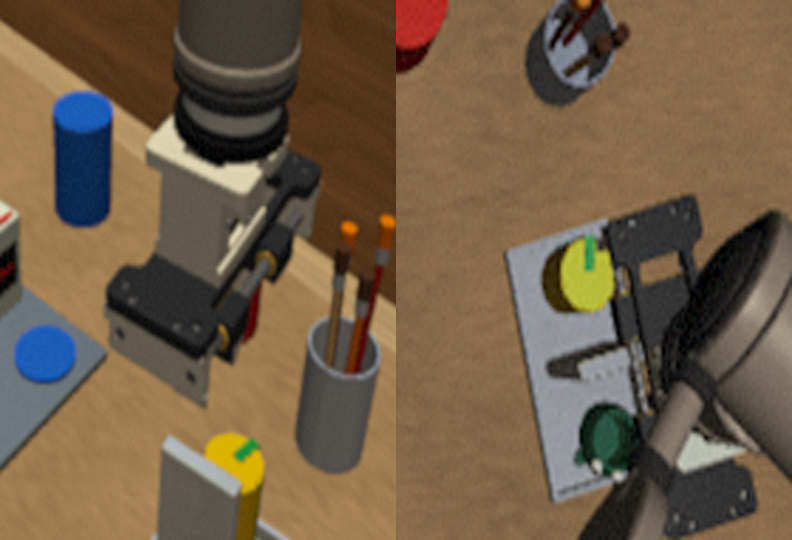

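>>> {"api": "arm_command", "payload": {
  "moves": [
    [[0,0,0.002],[0,0,0],0.04],
    [[0,0,0.01],[0,0,0],0.04],
    [[0,0,0.022],[0,0,0],0.04],
    [[0,0,0.037],[0,0,0],0.04],
    [[0,0,0.051],[0,0,0],0.04]
  ]
}}

```text
time: 3.7
tool_pos: [0.504, -0.317, 0.1681]
tool_rot: [-3.141, -0.001, 1.798]
contact_force: [-0.3, -0.1, 0.7]
opening: 0.0399
grip_force: 0.0
```

>>> {"api": "arm_command", "payload": {
  "moves": [
    [[0,0.001,0.015],[0,0,0],0.04],
    [[0,0.001,0.029],[0,0,0],0.04],
    [[0,0.001,0.042],[0,0,0],0.04],
    [[0,0.001,0.049],[0,0,0],0.04],
    [[0,0.001,0.051],[0,0,0],0.04]
  ]
}}

```text
time: 4.2
tool_pos: [0.5049, -0.317, 0.1175]
tool_rot: [-3.141, -0.002, 1.798]
contact_force: [-0.8, 0.1, -0.7]
opening: 0.0404
grip_force: 0.0
```

>>> {"api": "arm_command", "payload": {
  "moves": [
    [[0,0,0],[0,0,0],0.03],
    [[0,0,0],[0,0,0],0.024],
    [[0,0,0],[0,0,0],0.019],
    [[0,0,0],[0,0,0],0.016],
    [[0,0,0],[0,0,0],0.012]
  ],
  "squeeze": 12
}}

```text
time: 4.7
tool_pos: [0.5054, -0.3176, 0.119]
tool_rot: [3.141, 0.0, 1.798]
contact_force: [0.1, 0.9, 2.4]
opening: 0.0141
grip_force: 12.0
```

>>> {"api": "arm_command", "payload": {
  "moves": [
    [[0,0,0],[0,0,0],0.008],
    [[0,0,0],[0,0,0],0.004],
    [[0,0,0],[0,0,0],0.0],
    [[0,0,0],[0,0,0],0.0],
    [[0,0,0],[0,0,0],0.0]
  ],
  "squeeze": 45
}}

```text
time: 5.2
tool_pos: [0.5054, -0.3177, 0.119]
tool_rot: [3.141, 0.0, 1.798]
contact_force: [-1.6, 0.1, 4.6]
opening: 0.0139
grip_force: 45.0
```

Run:
```python
from plan import *
p=state(); plan(p,[(*p[:2],p[2]+.145,np.degrees(p[3]))],0.0,3)
```

```text
t 5.2 p [ 0.5054 -0.3177  0.119 ] yaw 103.01 rp [1.7998e+02 2.0000e-02] F [-1.6  0.1  4.6] T [-0.04  0.23 -0.08] op 0.0139 g 45.000736713409424 q [-0.69  0.57  1.47  0.    1.11 -0.92]
[[[0.0,0.0,-0.002],[0,0,0.0],0.0],[[0.0,0.0,-0.007],[0,0,0.0],0.0],[[0.0,0.0,-0.015],[0,0,0.0],0.0],[[0.0,0.0,-0.026],[0,0,0.0],0.0],[[0.0,0.0,-0.04],[0,0,0.0],0.0]]
[[[0.0,0.0,-0.013],[0,0,0.0],0.0],[[0.0,0.0,-0.026],[0,0,0.0],0.0],[[0.0,0.0,-0.039],[0,0,0.0],0.0],[[0.0,0.0,-0.052],[0,0,0.0],0.0],[[0.0,0.0,-0.065],[0,0,0.0],0.0]]
[[[0.0,0.0,-0.014],[0,0,0.0],0.0],[[0.0,0.0,-0.025],[0,0,0.0],0.0],[[0.0,0.0,-0.033],[0,0,0.0],0.0],[[0.0,0.0,-0.038],[0,0,0.0],0.0],[[0.0,0.0,-0.04],[0,0,0.0],0.0]]
end [ 0.5054 -0.3177  0.264 ] 103.0
```

>>> {"api": "arm_command", "payload": {
  "moves": [
    [[0,0,-0.002],[0,0,0],0.0],
    [[0,0,-0.007],[0,0,0],0.0],
    [[0,0,-0.015],[0,0,0],0.0],
    [[0,0,-0.026],[0,0,0],0.0],
    [[0,0,-0.04],[0,0,0],0.0]
  ]
}}

```text
time: 5.7
tool_pos: [0.505, -0.3173, 0.159]
tool_rot: [-3.141, -0.001, 1.798]
contact_force: [0.2, -0.3, -6.9]
opening: 0.0135
grip_force: 45.0
```

>>> {"api": "arm_command", "payload": {
  "moves": [
    [[0,0,-0.013],[0,0,0],0.0],
    [[0,0,-0.026],[0,0,0],0.0],
    [[0,0,-0.039],[0,0,0],0.0],
    [[0,0,-0.052],[0,0,0],0.0],
    [[0,0,-0.065],[0,0,0],0.0]
  ]
}}

```text
time: 6.2
tool_pos: [0.5052, -0.3175, 0.2249]
tool_rot: [3.141, 0.0, 1.798]
contact_force: [-0.4, -0.6, -7.2]
opening: 0.0138
grip_force: 45.0
```

>>> {"api": "arm_command", "payload": {
  "moves": [
    [[0,0,-0.014],[0,0,0],0.0],
    [[0,0,-0.025],[0,0,0],0.0],
    [[0,0,-0.033],[0,0,0],0.0],
    [[0,0,-0.038],[0,0,0],0.0],
    [[0,0,-0.04],[0,0,0],0.0]
  ]
}}

```text
time: 6.7
tool_pos: [0.5053, -0.3176, 0.2641]
tool_rot: [3.141, 0.0, 1.798]
contact_force: [0.6, 0.0, -7.5]
opening: 0.0135
grip_force: 45.0
```

Run:
```python
from plan import *
p=state(); plan(p,[(.545,-.05,p[2],93),(.5575,.261,p[2],82.0)],0.0,7)
s=robot.read_camera("side")[:,:,::-1]; cv2.imwrite("pics/c7.png",cv2.resize(s[80:360,230:480],None,fx=2,fy=2,interpolation=2))
```

```text
t 6.7 p [ 0.5053 -0.3176  0.2641] yaw 103.01 rp [1.7999e+02 1.0000e-02] F [ 0.6  0.  -7.5] T [-0.07  0.01  0.01] op 0.0135 g 44.99784171581268 q [-0.69  0.45  1.25  0.    1.44 -0.92]
[[[0.002,0.001,0.0],[0,0,0.0],0.0],[[0.009,0.003,0.0],[0,0,0.01],0.0],[[0.02,0.008,0.0],[0,0,0.01],0.0],[[0.035,0.014,0.0],[0,0,0.02],0.0],[[0.052,0.021,0.0],[0,0,0.04],0.0]]
[[[0.018,0.006,0.0],[0,0,0.01],0.0],[[0.036,0.012,0.0],[0,0,0.02],0.0],[[0.054,0.018,0.0],[0,0,0.03],0.0],[[0.071,0.024,0.0],[0,0,0.04],0.0],[[0.089,0.03,0.0],[0,0,0.06],0.0]]
[[[0.018,0.005,0.0],[0,0,0.01],0.0],[[0.036,0.01,0.0],[0,0,0.02],0.0],[[0.054,0.016,0.0],[0,0,0.03],0.0],[[0.072,0.021,0.0],[0,0,0.05],0.0],[[0.09,0.026,0.0],[0,0,0.06],0.0]]
[[[0.019,0.004,0.0],[0,0,0.01],0.0],[[0.037,0.007,0.0],[0,0,0.02],0.0],[[0.056,0.009,0.0],[0,0,0.03],0.0],[[0.074,0.011,0.0],[0,0,0.04],0.0],[[0.093,0.013,0.0],[0,0,0.06],0.0]]
[[[0.019,0.0,0.0],[0,0,0.01],0.0],[[0.038,0.001,0.0],[0,0,0.02],0.0],[[0.056,0.002,0.0],[0,0,0.03],0.0],[[0.075,0.003,0.0],[0,0,0.04],0.0],[[0.094,0.004,0.0],[0,0,0.05],0.0]]
[[[0.019,0.0,0.0],[0,0,0.02],0.0],[[0.037,0.0,0.0],[0,0,0.03],0.0],[[0.056,0.0,0.0],[0,0,0.04],0.0],[[0.075,0.0,0.0],[0,0,0.05],0.0],[[0.094,0.0,0.0],[0,0,0.06],0.0]]
[[[0.018,-0.001,0.0],[0,0,0.01],0.0],[[0.035,-0.002,0.0],[0,0,0.02],0.0],[[0.047,-0.003,0.0],[0,0,0.03],0.0],[[0.054,-0.004,0.0],[0,0,0.04],0.0],[[0.056,-0.004,0.0],[0,0,0.04],0.0]]
end [0.5573 0.2611 0.2641] 81.8
```

View pics/c7.png

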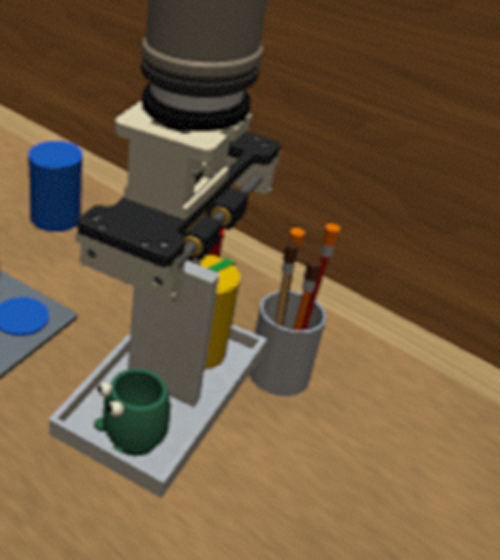

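The carrier is held level at its board, with the pot (crop 137,410) and jar (215,310) standing on it. Next, the carry to the drying board.

>>> {"api": "arm_command", "payload": {
  "moves": [
    [[0.002,0.001,0],[0,0,0],0.0],
    [[0.009,0.003,0],[0,0,0.01],0.0],
    [[0.02,0.008,0],[0,0,0.01],0.0],
    [[0.035,0.014,0],[0,0,0.02],0.0],
    [[0.052,0.021,0],[0,0,0.04],0.0]
  ]
}}

```text
time: 7.25
tool_pos: [0.5141, -0.2608, 0.2634]
tool_rot: [-3.141, -0.001, 1.757]
contact_force: [0.6, 0.1, -6.7]
opening: 0.0132
grip_force: 45.0
```

>>> {"api": "arm_command", "payload": {
  "moves": [
    [[0.018,0.006,0],[0,0,0.01],0.0],
    [[0.036,0.012,0],[0,0,0.02],0.0],
    [[0.054,0.018,0],[0,0,0.03],0.0],
    [[0.071,0.024,0],[0,0,0.04],0.0],
    [[0.089,0.03,0],[0,0,0.06],0.0]
  ]
}}

```text
time: 7.75
tool_pos: [0.5269, -0.1672, 0.2636]
tool_rot: [-3.142, -0.001, 1.698]
contact_force: [1.1, 0.0, -7.3]
opening: 0.0139
grip_force: 45.0
```

>>> {"api": "arm_command", "payload": {
  "moves": [
    [[0.018,0.005,0],[0,0,0.01],0.0],
    [[0.036,0.01,0],[0,0,0.02],0.0],
    [[0.054,0.016,0],[0,0,0.03],0.0],
    [[0.072,0.021,0],[0,0,0.05],0.0],
    [[0.09,0.026,0],[0,0,0.06],0.0]
  ]
}}

```text
time: 8.25
tool_pos: [0.5411, -0.0746, 0.2637]
tool_rot: [-3.142, -0.001, 1.638]
contact_force: [1.2, -1.1, -6.9]
opening: 0.0136
grip_force: 45.0
```

>>> {"api": "arm_command", "payload": {
  "moves": [
    [[0.019,0.004,0],[0,0,0.01],0.0],
    [[0.037,0.007,0],[0,0,0.02],0.0],
    [[0.056,0.009,0],[0,0,0.03],0.0],
    [[0.074,0.011,0],[0,0,0.04],0.0],
    [[0.093,0.013,0],[0,0,0.06],0.0]
  ]
}}

```text
time: 8.75
tool_pos: [0.5476, 0.0189, 0.2636]
tool_rot: [-3.141, -0.0, 1.578]
contact_force: [0.6, 0.6, -7.6]
opening: 0.0136
grip_force: 45.0
```

>>> {"api": "arm_command", "payload": {
  "moves": [
    [[0.019,0.0,0],[0,0,0.01],0.0],
    [[0.038,0.001,0],[0,0,0.02],0.0],
    [[0.056,0.002,0],[0,0,0.03],0.0],
    [[0.075,0.003,0],[0,0,0.04],0.0],
    [[0.094,0.004,0],[0,0,0.05],0.0]
  ]
}}

```text
time: 9.25
tool_pos: [0.5508, 0.1129, 0.2636]
tool_rot: [-3.141, -0.0, 1.528]
contact_force: [-0.2, -0.4, -7.3]
opening: 0.0139
grip_force: 45.0
```

>>> {"api": "arm_command", "payload": {
  "moves": [
    [[0.019,0,0],[0,0,0.02],0.0],
    [[0.037,0,0],[0,0,0.03],0.0],
    [[0.056,0,0],[0,0,0.04],0.0],
    [[0.075,0,0],[0,0,0.05],0.0],
    [[0.094,0,0],[0,0,0.06],0.0]
  ]
}}

```text
time: 9.75
tool_pos: [0.5546, 0.2068, 0.2636]
tool_rot: [-3.141, -0.0, 1.468]
contact_force: [0.7, -0.6, -6.6]
opening: 0.0135
grip_force: 45.0
```

>>> {"api": "arm_command", "payload": {
  "moves": [
    [[0.018,-0.001,0],[0,0,0.01],0.0],
    [[0.035,-0.002,0],[0,0,0.02],0.0],
    [[0.047,-0.003,0],[0,0,0.03],0.0],
    [[0.054,-0.004,0],[0,0,0.04],0.0],
    [[0.056,-0.004,0],[0,0,0.04],0.0]
  ]
}}

```text
time: 10.25
tool_pos: [0.5568, 0.262, 0.2636]
tool_rot: [-3.141, 0.0, 1.429]
contact_force: [-0.9, -0.6, -6.0]
opening: 0.0135
grip_force: 45.0
```

Run:
```python
from plan import *
p=state(); plan(p,[(.5575,.261,.136,82)],0.0,3)
```

```text
t 10.25 p [0.5568 0.262  0.2636] yaw 81.85 rp [-179.98    0.  ] F [-0.9 -0.6 -6. ] T [-0.08  0.06 -0.02] op 0.0135 g 44.99775588512421 q [0.32 0.49 1.19 0.   1.46 0.46]
[[[0.0,0.0,0.001],[0,0,0.0],0.0],[[0.0,0.0,0.006],[0,0,0.0],0.0],[[0.0,0.0,0.013],[0,0,0.0],0.0],[[0.0,0.0,0.023],[0,0,0.0],0.0],[[0.0,0.0,0.035],[0,0,0.0],0.0]]
[[[0.0,0.0,0.011],[0,0,0.0],0.0],[[0.0,0.0,0.023],[0,0,0.0],0.0],[[0.0,0.0,0.035],[0,0,0.0],0.0],[[-0.001,0.001,0.046],[0,0,0.0],0.0],[[-0.001,0.001,0.058],[0,0,0.0],0.0]]
[[[0.0,0.0,0.011],[0,0,0.0],0.0],[[0.0,0.0,0.022],[0,0,0.0],0.0],[[0.0,0.0,0.029],[0,0,0.0],0.0],[[0.0,0.0,0.033],[0,0,0.0],0.0],[[0.0,0.0,0.035],[0,0,0.0],0.0]]
end [0.5577 0.2608 0.1356] 81.8
```

>>> {"api": "arm_command", "payload": {
  "moves": [
    [[0,0,0.001],[0,0,0],0.0],
    [[0,0,0.006],[0,0,0],0.0],
    [[0,0,0.013],[0,0,0],0.0],
    [[0,0,0.023],[0,0,0],0.0],
    [[0,0,0.035],[0,0,0],0.0]
  ]
}}

```text
time: 10.75
tool_pos: [0.5573, 0.2608, 0.2278]
tool_rot: [3.142, -0.0, 1.427]
contact_force: [0.3, 0.4, -6.3]
opening: 0.014
grip_force: 45.0
```

>>> {"api": "arm_command", "payload": {
  "moves": [
    [[0,0,0.011],[0,0,0],0.0],
    [[0,0,0.023],[0,0,0],0.0],
    [[0,0,0.035],[0,0,0],0.0],
    [[-0.001,0.001,0.046],[0,0,0],0.0],
    [[-0.001,0.001,0.058],[0,0,0],0.0]
  ]
}}

```text
time: 11.25
tool_pos: [0.5584, 0.2599, 0.1698]
tool_rot: [3.141, -0.0, 1.428]
contact_force: [0.0, 0.9, -6.6]
opening: 0.0136
grip_force: 45.0
```

>>> {"api": "arm_command", "payload": {
  "moves": [
    [[0,0,0.011],[0,0,0],0.0],
    [[0,0,0.02],[0,0,0],0.0],
    [[0,0,0.027],[0,0,0],0.0],
    [[0,0,0.031],[0,0,0],0.0],
    [[0,0,0.033],[0,0,0],0.0]
  ]
}}

```text
time: 11.75
tool_pos: [0.5581, 0.2601, 0.1374]
tool_rot: [-3.141, -0.0, 1.428]
contact_force: [0.7, 0.2, -6.5]
opening: 0.0137
grip_force: 45.0
```

>>> {"api": "arm_command", "payload": {
  "moves": [
    [[0,0,0.001],[0,0,0],0.0],
    [[0,0,0.002],[0,0,0],0.0],
    [[0,0,0.003],[0,0,0],0.0],
    [[0,0,0.003],[0,0,0],0.0],
    [[0,0,0.003],[0,0,0],0.0]
  ]
}}

```text
time: 12.25
tool_pos: [0.5582, 0.2601, 0.1349]
tool_rot: [3.141, -0.0, 1.428]
contact_force: [-0.2, -1.2, -6.9]
opening: 0.0137
grip_force: 45.0
```

Run:
```python
from plan import *
p=state()
```

```text
t 12.25 p [0.5582 0.2601 0.1349] yaw 81.81 rp [ 1.7999e+02 -1.0000e-02] F [-0.2 -1.2 -6.9] T [-0.04  0.08  0.03] op 0.0137 g 44.99792397022247 q [0.31 0.59 1.39 0.   1.17 0.45]
```

>>> {"api": "arm_command", "payload": {
  "moves": [
    [[0,0,0.001],[0,0,0],0.0],
    [[0,0,0.001],[0,0,0],0.0],
    [[0,0,0.002],[0,0,0],0.0],
    [[0,0,0.002],[0,0,0],0.0],
    [[0,0,0.002],[0,0,0],0.0]
  ]
}}

```text
time: 12.75
tool_pos: [0.5584, 0.2602, 0.1341]
tool_rot: [3.14, -0.001, 1.428]
contact_force: [-2.9, -0.8, 6.0]
opening: 0.0139
grip_force: 45.0
```

>>> {"api": "arm_command", "payload": {
  "moves": [
    [[0,0,-0.001],[0,0,0],0.01],
    [[0,0,-0.001],[0,0,0],0.014],
    [[0,0,-0.001],[0,0,0],0.018],
    [[0,0,-0.001],[0,0,0],0.025],
    [[0,0,-0.001],[0,0,0],0.034]
  ],
  "squeeze": 10
}}

```text
time: 13.25
tool_pos: [0.5584, 0.26, 0.1338]
tool_rot: [3.141, -0.0, 1.428]
contact_force: [-0.0, 0.5, 0.9]
opening: 0.0286
grip_force: 0.0
```

>>> {"api": "arm_command", "payload": {
  "moves": [
    [[0,0,0],[0,0,0],0.036],
    [[0,0,-0.004],[0,0,0],0.036],
    [[0,0,-0.014],[0,0,0],0.036],
    [[0,0,-0.034],[0,0,0],0.036],
    [[0,0,-0.06],[0,0,0],0.036]
  ]
}}

```text
time: 13.75
tool_pos: [0.5577, 0.2599, 0.1943]
tool_rot: [-3.14, 0.001, 1.428]
contact_force: [0.1, 0.3, 0.1]
opening: 0.0359
grip_force: 0.0
```

>>> {"api": "arm_command", "payload": {
  "moves": [
    [[0,0,-0.03],[0,0,0],0.05],
    [[0,0,-0.06],[0,0,0.05],0.06],
    [[0,0,-0.08],[0,0,0.18],0.07],
    [[0,0,-0.09],[0,0,0.33],0.08],
    [[0,0,-0.09],[0,0,0.48],0.08]
  ]
}}

```text
time: 14.25
tool_pos: [0.5588, 0.2603, 0.2871]
tool_rot: [3.139, -0.004, 0.942]
contact_force: [0.8, 0.2, -0.7]
opening: 0.0717
grip_force: 0.0
```

Run:
```python
from plan import *
p=state()
t=robot.read_camera("top")[:,:,::-1];s=robot.read_camera("side")[:,:,::-1]
cv2.imwrite("pics/top2.png",t);cv2.imwrite("pics/side2.png",s)
cv2.imwrite("pics/c8.png",np.hstack([cv2.resize(t[155:265,115:215],(400,440),interpolation=2),cv2.resize(s[100:230,120:238],(400,440),interpolation=2)]))
```

```text
t 14.25 p [0.5588 0.2603 0.2871] yaw 53.96 rp [179.83  -0.25] F [ 0.8  0.2 -0.7] T [-0.09  0.1   0.03] op 0.0717 g 0.0 q [0.31 0.48 1.15 0.   1.51 0.94]
```

View pics/c8.png

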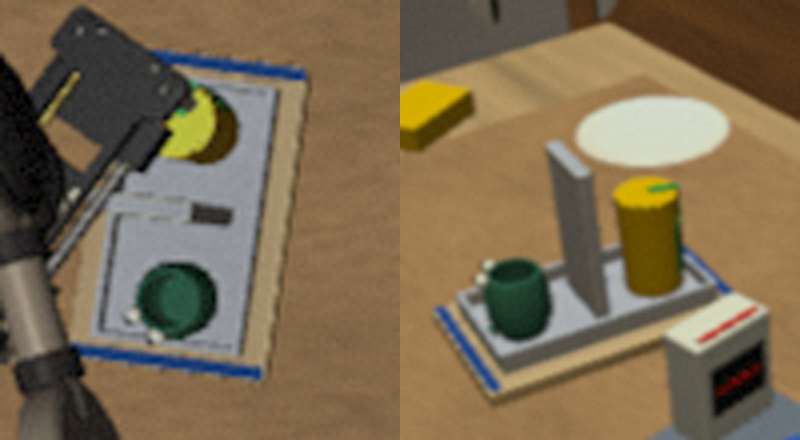

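Run:
```python
from plan import *
p=state(); plan(p,[(.56,.06,.28,-8)],0.08,4)
```

```text
t 14.35 p [0.5583 0.2601 0.2851] yaw 54.23 rp [ 1.7993e+02 -1.0000e-01] F [0.3 1.2 0.4] T [-0.06  0.13  0.  ] op 0.0778 g 0.0 q [0.31 0.48 1.15 0.   1.51 0.94]
[[[-0.001,0.001,0.0],[0,0,0.01],0.08],[[-0.005,0.004,0.0],[0,0,0.03],0.08],[[-0.011,0.008,0.0],[0,0,0.08],0.08],[[-0.02,0.015,0.001],[0,0,0.14],0.08],[[-0.03,0.022,0.001],[0,0,0.2],0.08]]
[[[-0.009,0.009,0.0],[0,0,0.07],0.08],[[-0.017,0.019,0.001],[0,0,0.14],0.08],[[-0.025,0.028,0.001],[0,0,0.21],0.08],[[-0.034,0.037,0.001],[0,0,0.28],0.08],[[-0.042,0.046,0.002],[0,0,0.34],0.08]]
[[[-0.005,0.012,0.0],[0,0,0.07],0.08],[[-0.01,0.024,0.0],[0,0,0.14],0.08],[[-0.015,0.035,0.001],[0,0,0.21],0.08],[[-0.019,0.047,0.001],[0,0,0.27],0.08],[[-0.024,0.058,0.001],[0,0,0.34],0.08]]
[[[-0.001,0.013,0.0],[0,0,0.07],0.08],[[-0.002,0.024,0.001],[0,0,0.13],0.08],[[-0.002,0.032,0.001],[0,0,0.17],0.08],[[-0.002,0.036,0.001],[0,0,0.2],0.08],[[-0.002,0.038,0.001],[0,0,0.21],0.08]]
end [0.5604 0.0598 0.2801] -8.2
```

>>> {"api": "arm_command", "payload": {
  "moves": [
    [[-0.001,0.001,0],[0,0,0.01],0.08],
    [[-0.005,0.004,0],[0,0,0.03],0.08],
    [[-0.011,0.008,0],[0,0,0.08],0.08],
    [[-0.02,0.015,0.001],[0,0,0.14],0.08],
    [[-0.03,0.022,0.001],[0,0,0.2],0.08]
  ]
}}

```text
time: 14.85
tool_pos: [0.5583, 0.2222, 0.2823]
tool_rot: [-3.141, 0.001, 0.747]
contact_force: [0.4, -0.4, -0.3]
opening: 0.08
grip_force: 0.0
```

>>> {"api": "arm_command", "payload": {
  "moves": [
    [[-0.009,0.009,0],[0,0,0.07],0.08],
    [[-0.017,0.019,0.001],[0,0,0.14],0.08],
    [[-0.025,0.028,0.001],[0,0,0.21],0.08],
    [[-0.034,0.037,0.001],[0,0,0.28],0.08],
    [[-0.042,0.046,0.002],[0,0,0.34],0.08]
  ]
}}

```text
time: 15.35
tool_pos: [0.5589, 0.1596, 0.2807]
tool_rot: [3.142, 0.0, 0.406]
contact_force: [0.5, -0.1, 0.1]
opening: 0.0803
grip_force: 0.0
```

>>> {"api": "arm_command", "payload": {
  "moves": [
    [[-0.005,0.012,0],[0,0,0.07],0.08],
    [[-0.01,0.024,0],[0,0,0.14],0.08],
    [[-0.015,0.035,0.001],[0,0,0.21],0.08],
    [[-0.019,0.047,0.001],[0,0,0.27],0.08],
    [[-0.024,0.058,0.001],[0,0,0.34],0.08]
  ]
}}

```text
time: 15.85
tool_pos: [0.5598, 0.0968, 0.2795]
tool_rot: [3.142, 0.001, 0.066]
contact_force: [0.1, -0.0, -0.3]
opening: 0.0799
grip_force: 0.0
```

>>> {"api": "arm_command", "payload": {
  "moves": [
    [[-0.001,0.013,0],[0,0,0.07],0.08],
    [[-0.002,0.024,0.001],[0,0,0.13],0.08],
    [[-0.002,0.032,0.001],[0,0,0.17],0.08],
    [[-0.002,0.036,0.001],[0,0,0.2],0.08],
    [[-0.002,0.038,0.001],[0,0,0.21],0.08]
  ]
}}

```text
time: 16.35
tool_pos: [0.5606, 0.0594, 0.2787]
tool_rot: [-3.141, 0.0, -0.143]
contact_force: [0.1, -0.5, -0.5]
opening: 0.0797
grip_force: 0.0
```

```bash
cat > jar.py <<'E'
from plan import *
def jar(t,s,ct,cs,z,off=.0):
    """t,s BGR pics; ct,cs approx lid-centre pixels; z lid height"""
    out={}
    for n,i,c,r in(("top",t,ct,13),("side",s,cs,16)):
        h=cv2.cvtColor(i,cv2.COLOR_BGR2HSV); yy,xx=np.mgrid[:384,:512]; near=(xx-c[0])**2+(yy-c[1])**2<r*r
        Y=(h[...,0]>20)&(h[...,0]<34)&(h[...,1]>150)&near
        G=(h[...,0]>45)&(h[...,0]<85)&(h[...,1]>120)&(h[...,2]>60)&near
        if n=="top": Y&=h[...,2]>130   # lid only, not shaded side
        B=(Y|G).astype(np.uint8); P=np.argwhere(Y|G)[:,::-1].astype(np.float32)
        out[n]=(Y,G,P); print(n,"Y",Y.sum(),"G",G.sum(),"V",np.median(h[...,2][Y]) if Y.any() else None)
    P=out["top"][2]; c,r=cv2.minEnclosingCircle(P); C=plane("top",P.mean(0)[None],z)[0]
    print("top circ",c,r,"mean",P.mean(0),"world",C.round(4), plane("top",np.array([c]),z)[0].round(4))
    for n in("top","side"):
        q=np.argwhere(out[n][1])[:,::-1].astype(float)
        W=plane(n,q,z)[:,:2]; d=np.linalg.norm(W-C[:2],axis=1); W=W[d<.027]
        u,sv,vt=np.linalg.svd(W-W.mean(0)); ax=vt[0]*np.sign(vt[0]@(W.mean(0)-C[:2]))
        m=W.mean(0)-C[:2]
        print(n,len(W),"strip axis yaw",np.degrees(np.arctan2(ax[1],ax[0])).round(1),"centroid yaw",np.degrees(np.arctan2(m[1],m[0])).round(1),"sv",sv.round(3))
    return C
E
python3 - <<'E'
from jar import *
p=state()
t=robot.read_camera("top")[:,:,::-1].copy();s=robot.read_camera("side")[:,:,::-1].copy()
cv2.imwrite("pics/top3.png",t);cv2.imwrite("pics/side3.png",s)
t0=cv2.imread("pics/top0.png");s0=cv2.imread("pics/side0.png")
L=np.array([.5665,-.3075,.1008]);print("before");jar(t0,s0,proj("top",L)[0],proj("side",L)[0],.1)
L=np.array([.6189,.2475,.115]);print("now");jar(t,s,proj("top",L)[0],proj("side",L)[0],.115)
E
```

```text
t 16.35 p [0.5606 0.0594 0.2787] yaw -8.19 rp [-1.7999e+02  1.0000e-02] F [ 0.1 -0.5 -0.5] T [-0.04  0.17  0.  ] op 0.0797 g 0.0 q [-0.03  0.38  1.32  0.    1.44  1.68]
before
top Y 237 G 24 V 178.0
side Y 338 G 32 V 208.0
top circ (357.4794616699219, 200.7739715576172) 9.511087417602539 mean [357.26437 201.14177] world [ 0.5636 -0.3056  0.1   ] [ 0.5647 -0.3062  0.1   ]
top 24 strip axis yaw -2.1 centroid yaw -9.3 sv [0.032 0.011]
side 21 strip axis yaw -2.3 centroid yaw -2.0 sv [0.02 0.01]
now
top Y 153 G 31 V 184.0
side Y 323 G 6 V 102.0
top circ (158.5, 184.0) 9.708344459533691 mean [156.14131 184.06522] world [0.6183 0.254  0.115 ] [0.6184 0.2474 0.115 ]
top 26 strip axis yaw -23.4 centroid yaw -48.2 sv [0.03  0.015]
side 5 strip axis yaw -41.5 centroid yaw -25.4 sv [0.009 0.   ]
```

Run:
```python
from plan import *
p=state(); plan(p,[(.6185,.2475,.25,-8.2)],0.08,3); plan((.6185,.2475,.25,np.radians(-8.2)),[(.6185,.2475,.075,-8.2)],0.08,4)
```

```text
t 16.45 p [0.5605 0.0597 0.2787] yaw -8.12 rp [-179.99    0.  ] F [ 0.3  0.3 -0.3] T [-0.01  0.2   0.02] op 0.0803 g 0.0 q [-0.03  0.38  1.32  0.    1.44  1.68]
[[[0.0,-0.002,0.0],[0,0,0.0],0.08],[[0.001,-0.009,0.001],[0,0,0.0],0.08],[[0.003,-0.02,0.003],[0,0,0.0],0.08],[[0.006,-0.035,0.005],[0,0,0.0],0.08],[[0.008,-0.053,0.008],[0,0,0.0],0.08]]
[[[0.003,-0.018,0.002],[0,0,0.0],0.08],[[0.006,-0.035,0.005],[0,0,0.0],0.08],[[0.009,-0.053,0.008],[0,0,0.0],0.08],[[0.012,-0.071,0.01],[0,0,0.0],0.08],[[0.014,-0.088,0.013],[0,0,0.0],0.08]]
[[[0.003,-0.018,0.002],[0,0,0.0],0.08],[[0.006,-0.033,0.005],[0,0,0.0],0.08],[[0.007,-0.044,0.006],[0,0,0.0],0.08],[[0.008,-0.051,0.007],[0,0,0.0],0.08],[[0.009,-0.053,0.008],[0,0,0.0],0.08]]
end [0.6186 0.2474 0.2497] -8.1
[[[0.0,0.0,0.001],[0,0,0.0],0.08],[[0.0,0.0,0.005],[0,0,0.0],0.08],[[0.0,0.0,0.012],[0,0,0.0],0.08],[[0.0,0.0,0.022],[0,0,0.0],0.08],[[0.0,0.0,0.033],[0,0,0.0],0.08]]
[[[0.0,0.0,0.011],[0,0,0.0],0.08],[[0.0,0.0,0.022],[0,0,0.0],0.08],[[0.0,0.0,0.033],[0,0,0.0],0.08],[[0.0,0.0,0.044],[0,0,0.0],0.08],[[0.0,0.0,0.054],[0,0,0.0],0.08]]
[[[0.0,0.0,0.011],[0,0,0.0],0.08],[[0.0,0.0,0.022],[0,0,0.0],0.08],[[0.0,0.0,0.033],[0,0,0.0],0.08],[[0.0,0.0,0.044],[0,0,0.0],0.08],[[0.0,0.0,0.055],[0,0,0.0],0.08]]
[[[0.0,0.0,0.011],[0,0,0.0],0.08],[[0.0,0.0,0.021],[0,0,0.0],0.08],[[0.0,0.0,0.028],[0,0,0.0],0.08],[[0.0,0.0,0.032],[0,0,0.0],0.08],[[0.0,0.0,0.033],[0,0,0.0],0.08]]
end [0.6185 0.2475 0.075 ] -8.2
```

>>> {"api": "arm_command", "payload": {
  "moves": [
    [[0,-0.002,0],[0,0,0],0.08],
    [[0.001,-0.009,0.001],[0,0,0],0.08],
    [[0.003,-0.02,0.003],[0,0,0],0.08],
    [[0.006,-0.035,0.005],[0,0,0],0.08],
    [[0.008,-0.053,0.008],[0,0,0],0.08]
  ]
}}

```text
time: 16.95
tool_pos: [0.5765, 0.1126, 0.2705]
tool_rot: [-3.141, -0.0, -0.142]
contact_force: [-0.1, 0.2, -0.2]
opening: 0.0801
grip_force: 0.0
```

>>> {"api": "arm_command", "payload": {
  "moves": [
    [[0.003,-0.018,0.002],[0,0,0],0.08],
    [[0.006,-0.035,0.005],[0,0,0],0.08],
    [[0.009,-0.053,0.008],[0,0,0],0.08],
    [[0.012,-0.071,0.01],[0,0,0],0.08],
    [[0.014,-0.088,0.013],[0,0,0],0.08]
  ]
}}

```text
time: 17.45
tool_pos: [0.6028, 0.1979, 0.2575]
tool_rot: [-3.141, -0.0, -0.142]
contact_force: [-0.1, -0.1, 0.3]
opening: 0.08
grip_force: 0.0
```

>>> {"api": "arm_command", "payload": {
  "moves": [
    [[0.003,-0.018,0.002],[0,0,0],0.08],
    [[0.006,-0.033,0.005],[0,0,0],0.08],
    [[0.007,-0.044,0.006],[0,0,0],0.08],
    [[0.008,-0.051,0.007],[0,0,0],0.08],
    [[0.009,-0.053,0.008],[0,0,0],0.08]
  ]
}}

```text
time: 17.95
tool_pos: [0.6188, 0.2481, 0.2496]
tool_rot: [-3.142, 0.0, -0.142]
contact_force: [-0.1, 0.5, -0.6]
opening: 0.0802
grip_force: 0.0
```

>>> {"api": "arm_command", "payload": {
  "moves": [
    [[0,0,0.001],[0,0,0],0.08],
    [[0,0,0.005],[0,0,0],0.08],
    [[0,0,0.012],[0,0,0],0.08],
    [[0,0,0.022],[0,0,0],0.08],
    [[0,0,0.033],[0,0,0],0.08]
  ]
}}

```text
time: 18.45
tool_pos: [0.6186, 0.2471, 0.2158]
tool_rot: [3.142, 0.0, -0.143]
contact_force: [0.2, 0.5, 0.1]
opening: 0.0799
grip_force: 0.0
```

>>> {"api": "arm_command", "payload": {
  "moves": [
    [[0,0,0.011],[0,0,0],0.08],
    [[0,0,0.022],[0,0,0],0.08],
    [[0,0,0.033],[0,0,0],0.08],
    [[0,0,0.044],[0,0,0],0.08],
    [[0,0,0.054],[0,0,0],0.08]
  ]
}}

```text
time: 18.95
tool_pos: [0.6186, 0.2474, 0.1616]
tool_rot: [3.141, 0.0, -0.142]
contact_force: [-0.1, -0.2, -0.3]
opening: 0.08
grip_force: 0.0
```

Run:
```python
from plan import *
p=state(); plan(p,[(.6185,.2475,.075,-8.2)],0.08,2)
```

```text
t 18.95 p [0.6186 0.2474 0.1616] yaw -8.14 rp [1.7999e+02 2.0000e-02] F [-0.1 -0.2 -0.3] T [-0.07  0.14  0.04] op 0.08 g 0.0 q [0.27 0.65 1.18 0.   1.3  1.98]
[[[0.0,0.0,0.002],[0,0,0.0],0.08],[[0.0,0.0,0.008],[0,0,0.0],0.08],[[0.0,0.0,0.019],[0,0,0.0],0.08],[[0.0,0.0,0.031],[0,0,0.0],0.08],[[0.0,0.0,0.043],[0,0,0.0],0.08]]
[[[0.0,0.0,0.013],[0,0,0.0],0.08],[[0.0,0.0,0.025],[0,0,0.0],0.08],[[0.0,0.0,0.035],[0,0,0.0],0.08],[[0.0,0.0,0.042],[0,0,0.0],0.08],[[0.0,0.0,0.044],[0,0,0.0],0.08]]
end [0.6186 0.2474 0.0746] -8.1
```

>>> {"api": "arm_command", "payload": {
  "moves": [
    [[0,0,0.002],[0,0,0],0.08],
    [[0,0,0.008],[0,0,0],0.08],
    [[0,0,0.019],[0,0,0],0.08],
    [[0,0,0.031],[0,0,0],0.08],
    [[0,0,0.043],[0,0,0],0.08]
  ]
}}

```text
time: 19.45
tool_pos: [0.6186, 0.2473, 0.1186]
tool_rot: [3.142, 0.0, -0.142]
contact_force: [0.7, -0.2, 1.0]
opening: 0.0801
grip_force: 0.0
```

>>> {"api": "arm_command", "payload": {
  "moves": [
    [[0,0,0.013],[0,0,0],0.08],
    [[0,0,0.025],[0,0,0],0.08],
    [[0,0,0.035],[0,0,0],0.08],
    [[0,0,0.042],[0,0,0],0.08],
    [[0,0,0.044],[0,0,0],0.08]
  ]
}}

```text
time: 19.95
tool_pos: [0.6183, 0.2473, 0.0746]
tool_rot: [3.141, 0.001, -0.142]
contact_force: [-0.3, 0.1, -0.0]
opening: 0.0803
grip_force: 0.0
```

>>> {"api": "arm_command", "payload": {
  "moves": [
    [[0,0,0],[0,0,0],0.074],
    [[0,0,0],[0,0,0],0.069],
    [[0,0,0],[0,0,0],0.065],
    [[0,0,0],[0,0,0],0.062],
    [[0,0,0],[0,0,0],0.059]
  ],
  "squeeze": 5
}}

```text
time: 20.45
tool_pos: [0.6189, 0.2474, 0.0761]
tool_rot: [-3.141, -0.001, -0.142]
contact_force: [0.9, 1.1, -0.3]
opening: 0.0598
grip_force: 0.0
```

>>> {"api": "arm_command", "payload": {
  "moves": [
    [[0,0,0],[0,0,0],0.057],
    [[0,0,0],[0,0,0],0.055],
    [[0,0,0],[0,0,0],0.053],
    [[0,0,0],[0,0,0],0.051],
    [[0,0,0],[0,0,0],0.05]
  ]
}}

```text
time: 20.95
tool_pos: [0.6188, 0.2475, 0.0759]
tool_rot: [-3.141, -0.0, -0.142]
contact_force: [-0.2, -0.5, 0.7]
opening: 0.0541
grip_force: 5.0
```

>>> {"api": "arm_command", "payload": {
  "moves": [
    [[0,0,0],[0,0,0],0.045],
    [[0,0,0],[0,0,0],0.045],
    [[0,0,0],[0,0,0],0.045],
    [[0,0,0],[0,0,0],0.045],
    [[0,0,0],[0,0,0],0.045]
  ],
  "squeeze": 25
}}

```text
time: 21.45
tool_pos: [0.6188, 0.2475, 0.0758]
tool_rot: [-3.141, -0.0, -0.142]
contact_force: [0.6, 1.7, 1.1]
opening: 0.053
grip_force: 25.0
```

Run:
```python
from plan import *
p=state(); plan(p,[(*p[:2],p[2]+.155,np.degrees(p[3]))],0.045,3)
```

```text
t 21.45 p [0.6188 0.2475 0.0758] yaw -8.15 rp [-1.7998e+02 -1.0000e-02] F [0.6 1.7 1.1] T [0.25 0.1  0.05] op 0.053 g 24.994177248008782 q [0.27 0.73 1.28 0.   1.13 1.98]
[[[0.0,0.0,-0.002],[0,0,0.0],0.045],[[0.0,0.0,-0.007],[0,0,0.0],0.045],[[0.0,0.0,-0.016],[0,0,0.0],0.045],[[0.0,0.0,-0.028],[0,0,0.0],0.045],[[0.0,0.0,-0.042],[0,0,0.0],0.045]]
[[[0.0,0.0,-0.014],[0,0,0.0],0.045],[[0.0,0.0,-0.028],[0,0,0.0],0.045],[[0.0,0.0,-0.043],[0,0,0.0],0.045],[[0.0,0.0,-0.057],[0,0,0.0],0.045],[[0.0,0.0,-0.071],[0,0,0.0],0.045]]
[[[0.0,0.0,-0.014],[0,0,0.0],0.045],[[0.0,0.0,-0.026],[0,0,0.0],0.045],[[0.0,0.0,-0.035],[0,0,0.0],0.045],[[0.0,0.0,-0.04],[0,0,0.0],0.045],[[0.0,0.0,-0.042],[0,0,0.0],0.045]]
end [0.6188 0.2475 0.2308] -8.1
```

>>> {"api": "arm_command", "payload": {
  "moves": [
    [[0,0,-0.002],[0,0,0],0.045],
    [[0,0,-0.007],[0,0,0],0.045],
    [[0,0,-0.016],[0,0,0],0.045],
    [[0,0,-0.028],[0,0,0],0.045],
    [[0,0,-0.042],[0,0,0],0.045]
  ]
}}

```text
time: 21.95
tool_pos: [0.6187, 0.2473, 0.1189]
tool_rot: [-3.142, -0.0, -0.142]
contact_force: [-0.0, -0.2, -1.6]
opening: 0.0537
grip_force: 25.0
```

>>> {"api": "arm_command", "payload": {
  "moves": [
    [[0,0,-0.014],[0,0,0],0.045],
    [[0,0,-0.028],[0,0,0],0.045],
    [[0,0,-0.043],[0,0,0],0.045],
    [[0,0,-0.057],[0,0,0],0.045],
    [[0,0,-0.071],[0,0,0],0.045]
  ]
}}

```text
time: 22.45
tool_pos: [0.6188, 0.2474, 0.1905]
tool_rot: [-3.141, -0.001, -0.142]
contact_force: [-0.8, -0.0, -0.0]
opening: 0.0532
grip_force: 25.0
```

>>> {"api": "arm_command", "payload": {
  "moves": [
    [[0,0,-0.014],[0,0,0],0.045],
    [[0,0,-0.026],[0,0,0],0.045],
    [[0,0,-0.035],[0,0,0],0.045],
    [[0,0,-0.04],[0,0,0],0.045],
    [[0,0,-0.042],[0,0,0],0.045]
  ]
}}

```text
time: 22.95
tool_pos: [0.6188, 0.2474, 0.2312]
tool_rot: [-3.141, -0.0, -0.142]
contact_force: [-0.2, 0.6, -2.0]
opening: 0.0533
grip_force: 25.0
```

Run:
```python
from plan import *
p=state()
c={}
for n,roi in(("top",(180,225,240,280)),("side",(220,255,220,260))):
    i=cv2.imread(f"pics/{n}0.png"); h=cv2.cvtColor(i,cv2.COLOR_BGR2HSV); a,b,x,y=roi
    m=cv2.inRange(h,(100,120,100),(125,255,255)); k=np.argwhere(m[a:b,x:y])[:,::-1]+[x,a]; el=cv2.fitEllipse(cv2.convexHull(k.astype(np.int32)))
    c[n]=np.array(el[0]); print(n,k.mean(0),el,plane(n,k.mean(0)[None],.016).round(4))
print("pad",tri(c["top"],c["side"]))
# plate edges from top: grey mask minAreaRect
h=cv2.cvtColor(cv2.imread("pics/top0.png"),cv2.COLOR_BGR2HSV); m=np.zeros((384,512),np.uint8); m[175:260,215:290]=((h[...,1]<75)|((h[...,0]>95)&(h[...,0]<130)))[175:260,215:290]
m=cv2.morphologyEx(m,cv2.MORPH_OPEN,np.ones((3,3)))
r=cv2.minAreaRect(np.argwhere(m)[:,::-1].astype(np.float32)); w=plane("top",cv2.boxPoints(r),.012); print(r,w.mean(0))
for k in range(4): d=w[(k+1)%4]-w[k]; print(np.linalg.norm(d).round(3),np.degrees(np.arctan2(d[1],d[0])).round(1))
plan(p,[(.61,.21,.235,7),(.5675,-.0342,.235,112.8)],0.045,6)
```

```text
t 22.95 p [0.6188 0.2474 0.2312] yaw -8.15 rp [-1.7998e+02 -2.0000e-02] F [-0.2  0.6 -2. ] T [-0.03  0.19 -0.04] op 0.0533 g 24.988603575234265 q [0.27 0.61 1.07 0.   1.46 1.98]
top [259.40354767 202.93126386] ((259.36376953125, 202.8738555908203), (23.537227630615234, 24.056371688842773), 165.3733673095703) [[ 0.5659 -0.0332  0.016 ]]
side [240.06164384 237.54109589] ((240.0342559814453, 237.5238800048828), (19.305952072143555, 28.094968795776367), 87.439697265625) [[ 0.5688 -0.0338  0.016 ]]
pad (array([ 0.56722501, -0.03394239,  0.01695741]), np.float64(0.42226911174481074))
((249.78997802734375, 218.02999877929688), (63.356773376464844, 56.70996856689453), 81.8698959350586) [ 0.52154634 -0.00363975  0.012     ]
0.172 -82.7
0.19 -172.9
0.17 97.2
0.19 7.6
[[[0.0,0.001,0.0],[0,0,-0.01],0.045],[[-0.001,0.006,-0.001],[0,0,-0.04],0.045],[[-0.001,0.013,-0.001],[0,0,-0.09],0.045],[[-0.002,0.023,-0.002],[0,0,-0.16],0.045],[[-0.003,0.034,-0.003],[0,0,-0.24],0.045]]
[[[-0.003,0.011,-0.001],[0,0,-0.08],0.045],[[-0.006,0.021,-0.001],[0,0,-0.16],0.045],[[-0.009,0.032,-0.001],[0,0,-0.24],0.045]
[... 205 characters left out ...]
0.027,0.034,0.0],[0,0,-0.33],0.045],[[-0.034,0.043,0.0],[0,0,-0.41],0.045]]
[[[-0.01,0.005,0.0],[0,0,-0.08],0.045],[[-0.019,0.01,0.0],[0,0,-0.16],0.045],[[-0.029,0.015,0.0],[0,0,-0.25],0.045],[[-0.039,0.021,0.0],[0,0,-0.33],0.045],[[-0.048,0.026,0.0],[0,0,-0.41],0.045]]
[[[-0.011,0.001,0.0],[0,0,-0.08],0.045],[[-0.022,0.001,0.0],[0,0,-0.16],0.045],[[-0.033,0.002,0.0],[0,0,-0.24],0.045],[[-0.044,0.003,0.0],[0,0,-0.32],0.045],[[-0.055,0.004,0.0],[0,0,-0.41],0.045]]
[[[-0.01,-0.003,0.0],[0,0,-0.08],0.045],[[-0.019,-0.006,0.0],[0,0,-0.15],0.045],[[-0.026,-0.009,0.0],[0,0,-0.2],0.045],[[-0.03,-0.01,0.0],[0,0,-0.23],0.045],[[-0.031,-0.01,0.0],[0,0,-0.24],0.045]]
end [ 0.5679 -0.0343  0.2352] 112.7
```

>>> {"api": "arm_command", "payload": {
  "moves": [
    [[0,0.001,0],[0,0,-0.01],0.045],
    [[-0.001,0.006,-0.001],[0,0,-0.04],0.045],
    [[-0.001,0.013,-0.001],[0,0,-0.09],0.045],
    [[-0.002,0.023,-0.002],[0,0,-0.16],0.045],
    [[-0.003,0.034,-0.003],[0,0,-0.24],0.045]
  ]
}}

```text
time: 23.45
tool_pos: [0.6105, 0.2138, 0.2327]
tool_rot: [3.141, 0.002, 0.102]
contact_force: [0.2, -0.6, -1.0]
opening: 0.053
grip_force: 25.0
```

>>> {"api": "arm_command", "payload": {
  "moves": [
    [[-0.003,0.011,-0.001],[0,0,-0.08],0.045],
    [[-0.006,0.021,-0.001],[0,0,-0.16],0.045],
    [[-0.009,0.032,-0.001],[0,0,-0.24],0.045],
    [[-0.012,0.042,-0.001],[0,0,-0.32],0.045],
    [[-0.015,0.053,-0.001],[0,0,-0.4],0.045]
  ]
}}

```text
time: 23.95
tool_pos: [0.6007, 0.1594, 0.2339]
tool_rot: [-3.141, 0.001, 0.502]
contact_force: [-0.5, -0.6, -2.6]
opening: 0.0537
grip_force: 25.0
```

>>> {"api": "arm_command", "payload": {
  "moves": [
    [[-0.007,0.009,0],[0,0,-0.08],0.045],
    [[-0.014,0.017,0],[0,0,-0.17],0.045],
    [[-0.02,0.026,0],[0,0,-0.25],0.045],
    [[-0.027,0.034,0],[0,0,-0.33],0.045],
    [[-0.034,0.043,0],[0,0,-0.41],0.045]
  ]
}}

```text
time: 24.45
tool_pos: [0.5913, 0.1055, 0.234]
tool_rot: [-3.14, 0.001, 0.912]
contact_force: [-0.5, -0.5, -1.8]
opening: 0.0537
grip_force: 25.0
```

>>> {"api": "arm_command", "payload": {
  "moves": [
    [[-0.01,0.005,0],[0,0,-0.08],0.045],
    [[-0.019,0.01,0],[0,0,-0.16],0.045],
    [[-0.029,0.015,0],[0,0,-0.25],0.045],
    [[-0.039,0.021,0],[0,0,-0.33],0.045],
    [[-0.048,0.026,0],[0,0,-0.41],0.045]
  ]
}}

```text
time: 24.95
tool_pos: [0.5823, 0.0515, 0.234]
tool_rot: [-3.14, 0.0, 1.321]
contact_force: [-1.0, 0.5, -1.1]
opening: 0.0532
grip_force: 25.0
```

>>> {"api": "arm_command", "payload": {
  "moves": [
    [[-0.011,0.001,0],[0,0,-0.08],0.045],
    [[-0.022,0.001,0],[0,0,-0.16],0.045],
    [[-0.033,0.002,0],[0,0,-0.24],0.045],
    [[-0.044,0.003,0],[0,0,-0.32],0.045],
    [[-0.055,0.004,0],[0,0,-0.41],0.045]
  ]
}}

```text
time: 25.45
tool_pos: [0.5724, -0.0026, 0.234]
tool_rot: [-3.14, -0.0, 1.732]
contact_force: [-0.3, 0.2, -1.9]
opening: 0.0534
grip_force: 25.0
```

>>> {"api": "arm_command", "payload": {
  "moves": [
    [[-0.01,-0.003,0],[0,0,-0.08],0.045],
    [[-0.019,-0.006,0],[0,0,-0.15],0.045],
    [[-0.026,-0.009,0],[0,0,-0.2],0.045],
    [[-0.03,-0.01,0],[0,0,-0.23],0.045],
    [[-0.031,-0.01,0],[0,0,-0.24],0.045]
  ]
}}

```text
time: 25.95
tool_pos: [0.5675, -0.0348, 0.2341]
tool_rot: [-3.141, -0.001, 1.968]
contact_force: [-0.1, 0.8, -2.1]
opening: 0.0534
grip_force: 25.0
```

Run:
```python
from plan import *
p=state()
plan(p,[(.5672,-.034,.076,112.8)],0.045,4)
```

```text
t 25.95 p [ 0.5675 -0.0348  0.2341] yaw 112.76 rp [-1.7994e+02 -4.0000e-02] F [-0.1  0.8 -2.1] T [-0.06  0.01 -0.  ] op 0.0534 g 24.988442575463523 q [-0.2   0.42  1.39 -0.    1.34 -0.59]
[[[0.0,0.0,0.001],[0,0,0.0],0.045],[[0.0,0.0,0.005],[0,0,0.0],0.045],[[0.0,0.0,0.011],[0,0,0.0],0.045],[[0.0,0.0,0.02],[0,0,0.0],0.045],[[0.0,0.0,0.03],[0,0,0.0],0.045]]
[[[0.0,0.0,0.01],[0,0,0.0],0.045],[[0.0,0.0,0.019],[0,0,0.0],0.045],[[0.0,0.0,0.029],[0,0,0.0],0.045],[[0.0,0.0,0.039],[0,0,0.0],0.045],[[0.0,0.0,0.049],[0,0,0.0],0.045]]
[[[0.0,0.0,0.01],[0,0,0.0],0.045],[[0.001,0.0,0.02],[0,0,0.0],0.045],[[0.001,0.0,0.03],[0,0,0.0],0.045],[[0.001,0.0,0.04],[0,0,0.0],0.045],[[0.001,0.0,0.049],[0,0,0.0],0.045]]
[[[0.0,0.0,0.01],[0,0,0.0],0.045],[[0.0,0.0,0.019],[0,0,0.0],0.045],[[0.0,0.0,0.025],[0,0,0.0],0.045],[[0.0,0.0,0.029],[0,0,0.0],0.045],[[0.0,0.0,0.03],[0,0,0.0],0.045]]
end [ 0.5671 -0.0339  0.0761] 112.8
```

>>> {"api": "arm_command", "payload": {
  "moves": [
    [[0,0,0.001],[0,0,0],0.045],
    [[0,0,0.005],[0,0,0],0.045],
    [[0,0,0.011],[0,0,0],0.045],
    [[0,0,0.02],[0,0,0],0.045],
    [[0,0,0.03],[0,0,0],0.045]
  ]
}}

```text
time: 26.45
tool_pos: [0.5677, -0.0342, 0.2038]
tool_rot: [-3.141, -0.0, 1.968]
contact_force: [-0.1, 0.0, -1.4]
opening: 0.0534
grip_force: 25.0
```

>>> {"api": "arm_command", "payload": {
  "moves": [
    [[0,0,0.01],[0,0,0],0.045],
    [[0,0,0.019],[0,0,0],0.045],
    [[0,0,0.029],[0,0,0],0.045],
    [[0,0,0.039],[0,0,0],0.045],
    [[0,0,0.049],[0,0,0],0.045]
  ]
}}

```text
time: 26.95
tool_pos: [0.5678, -0.0343, 0.1548]
tool_rot: [-3.142, -0.0, 1.968]
contact_force: [-0.5, -0.4, -1.9]
opening: 0.0533
grip_force: 25.0
```

>>> {"api": "arm_command", "payload": {
  "moves": [
    [[0,0,0.01],[0,0,0],0.045],
    [[0.001,0,0.02],[0,0,0],0.045],
    [[0.001,0,0.03],[0,0,0],0.045],
    [[0.001,0,0.04],[0,0,0],0.045],
    [[0.001,0,0.049],[0,0,0],0.045]
  ]
}}

```text
time: 27.45
tool_pos: [0.5674, -0.0334, 0.1058]
tool_rot: [-3.141, -0.0, 1.968]
contact_force: [-0.4, -0.1, -1.9]
opening: 0.0535
grip_force: 25.0
```

>>> {"api": "arm_command", "payload": {
  "moves": [
    [[0,0,0.01],[0,0,0],0.045],
    [[0,0,0.019],[0,0,0],0.045],
    [[0,0,0.025],[0,0,0],0.045],
    [[0,0,0.029],[0,0,0],0.045],
    [[0,0,0.03],[0,0,0],0.045]
  ]
}}

```text
time: 27.95
tool_pos: [0.5673, -0.0334, 0.0763]
tool_rot: [-3.141, -0.0, 1.968]
contact_force: [-0.4, -0.3, -0.9]
opening: 0.0535
grip_force: 25.0
```

>>> {"api": "arm_command", "payload": {
  "moves": [
    [[0,0,0.001],[0,0,0],0.045],
    [[0,0,0.002],[0,0,0],0.045],
    [[0,0,0.003],[0,0,0],0.045],
    [[0,0,0.003],[0,0,0],0.045],
    [[0,0,0.003],[0,0,0],0.045]
  ]
}}

```text
time: 28.45
tool_pos: [0.5675, -0.0334, 0.0738]
tool_rot: [3.141, 0.0, 1.968]
contact_force: [-0.5, 0.3, -1.8]
opening: 0.0539
grip_force: 25.0
```

Run:
```python
from jar import *
p=state()
t=robot.read_camera("top")[:,:,::-1].copy();s=robot.read_camera("side")[:,:,::-1].copy()
L=np.array([.5672,-.034,.112]);jar(t,s,proj("top",L)[0],proj("side",L)[0],.112)
```

```text
t 28.45 p [ 0.5675 -0.0334  0.0738] yaw 112.75 rp [179.99   0.  ] F [-0.5  0.3 -1.8] T [-0.04 -0.04 -0.02] op 0.0539 g 24.988612009613007 q [-0.19  0.58  1.6   0.    0.97 -0.59]
top Y 0 G 0 V None
side Y 180 G 0 V 102.0
top circ (0.0, 0.0) 0.0 mean [nan nan] world [nan nan nan] [1.1554 0.7042 0.112 ]
top 0 strip axis yaw nan centroid yaw nan sv []
side 0 strip axis yaw nan centroid yaw nan sv []jar.py:12: RuntimeWarning: Mean of empty slice.
  P=out["top"][2]; c,r=cv2.minEnclosingCircle(P); C=plane("top",P.mean(0)[None],z)[0]
  ret = um.true_divide(
jar.py:13: RuntimeWarning: Mean of empty slice.
  print("top circ",c,r,"mean",P.mean(0),"world",C.round(4), plane("top",np.array([c]),z)[0].round(4))
jar.py:17: RuntimeWarning: Mean of empty slice.
  u,sv,vt=np.linalg.svd(W-W.mean(0)); ax=vt[0]*np.sign(vt[0]@(W.mean(0)-C[:2]))
jar.py:18: RuntimeWarning: Mean of empty slice.
  m=W.mean(0)-C[:2]
```

Occluded, as expected. I'll creep to contact, then release.

>>> {"api": "arm_command", "payload": {
  "moves": [
    [[0,0,0.001],[0,0,0],0.045],
    [[0,0,0.001],[0,0,0],0.045],
    [[0,0,0.002],[0,0,0],0.045],
    [[0,0,0.002],[0,0,0],0.045],
    [[0,0,0.002],[0,0,0],0.045]
  ]
}}

```text
time: 29.05
tool_pos: [0.5676, -0.0334, 0.0718]
tool_rot: [3.141, 0.0, 1.968]
contact_force: [-1.1, -0.5, -0.4]
opening: 0.0535
grip_force: 25.0
```

>>> {"api": "arm_command", "payload": {
  "moves": [
    [[0,0,0.001],[0,0,0],0.045],
    [[0,0,0.001],[0,0,0],0.045],
    [[0,0,0.001],[0,0,0],0.045],
    [[0,0,0.001],[0,0,0],0.045],
    [[0,0,0.001],[0,0,0],0.045]
  ]
}}

```text
time: 29.55
tool_pos: [0.5676, -0.0335, 0.0717]
tool_rot: [3.141, 0.001, 1.968]
contact_force: [-1.5, -0.7, 7.1]
opening: 0.0533
grip_force: 25.0
```

>>> {"api": "arm_command", "payload": {
  "moves": [
    [[0,0,0],[0,0,0],0.05],
    [[0,0,0],[0,0,0],0.054],
    [[0,0,0],[0,0,0],0.058],
    [[0,0,0],[0,0,0],0.063],
    [[0,0,0],[0,0,0],0.07]
  ],
  "squeeze": 5
}}

```text
time: 30.05
tool_pos: [0.5675, -0.0334, 0.0705]
tool_rot: [3.141, -0.0, 1.968]
contact_force: [-0.4, 1.0, 0.7]
opening: 0.067
grip_force: 0.0
```

>>> {"api": "arm_command", "payload": {
  "moves": [
    [[0,0,0],[0,0,0],0.076],
    [[0,0,0],[0,0,0],0.082],
    [[0,0,-0.003],[0,0,0],0.084],
    [[0,0,-0.01],[0,0,0],0.084],
    [[0,0,-0.022],[0,0,0],0.084]
  ]
}}

```text
time: 30.55
tool_pos: [0.5671, -0.0334, 0.093]
tool_rot: [-3.141, -0.001, 1.968]
contact_force: [-0.5, -0.1, 0.5]
opening: 0.0839
grip_force: 0.0
```

>>> {"api": "arm_command", "payload": {
  "moves": [
    [[0,0,-0.018],[0,0,0],0.084],
    [[0,0,-0.038],[0,0,0],0.084],
    [[0,0,-0.06],[0,0,0],0.084],
    [[0,0,-0.08],[0,0,0],0.084],
    [[0,0,-0.09],[0,0,0],0.084]
  ]
}}

```text
time: 31.05
tool_pos: [0.5684, -0.0336, 0.1857]
tool_rot: [3.138, 0.002, 1.968]
contact_force: [-0.3, -0.9, 0.5]
opening: 0.084
grip_force: 0.0
```

Run:
```python
from plan import *
c,s=np.cos(np.radians(7.5)),np.sin(np.radians(7.5))
b=np.array([.5672,-.034])+[-.1*c-.035*s,-.1*s+.035*c]; print("button",b)
h=cv2.cvtColor(cv2.imread("pics/top0.png"),cv2.COLOR_BGR2HSV)
ct={}
for n,(a,e,x,y) in(("top",(225,255,240,270)),("side",(238,262,188,215))):
    h=cv2.cvtColor(cv2.imread(f"pics/{n}0.png"),cv2.COLOR_BGR2HSV); m=((h[...,0]<8)|(h[...,0]>172))&(h[...,1]>150)&(h[...,2]>(90 if n=="top" else 190)); k=np.argwhere(m[a:e,x:y])[:,::-1]+[x,a]; ct[n]=k.mean(0); print(n,len(k),k.mean(0),plane(n,k.mean(0)[None],.034))
p=state(); plan(p,[(.44,.0,.25,112.8)],0.0,3)
```

```text
button [ 0.4634871  -0.01235205]
top 120 [252.63333333 237.91666667] [[ 0.46244191 -0.01129099  0.034     ]]
side 72 [201.08333333 246.19444444] [[ 0.46518677 -0.01196317  0.034     ]]
t 31.05 p [ 0.5684 -0.0336  0.1857] yaw 112.75 rp [1.798e+02 1.300e-01] F [-0.3 -0.9  0.5] T [-0.09 -0.   -0.03] op 0.084 g 0.0 q [-0.19  0.45  1.47  0.    1.22 -0.59]
[[[0.001,-0.001,-0.001],[0,0,0.0],0.0],[[0.004,-0.005,-0.003],[0,0,0.0],0.0],[[0.008,-0.011,-0.007],[0,0,0.0],0.0],[[0.015,-0.019,-0.012],[0,0,0.0],0.0],[[0.022,-0.029,-0.018],[0,0,0.0],0.0]]
[[[0.007,-0.009,-0.005],[0,0,0.0],0.0],[[0.015,-0.019,-0.011],[0,0,0.0],0.0],[[0.022,-0.028,-0.017],[0,0,0.0],0.0],[[0.029,-0.038,-0.023],[0,0,0.0],0.0],[[0.037,-0.048,-0.029],[0,0,0.0],0.0]]
[[[0.007,-0.009,-0.006],[0,0,0.0],0.0],[[0.013,-0.018,-0.011],[0,0,0.0],0.0],[[0.018,-0.024,-0.014],[0,0,0.0],0.0],[[0.021,-0.027,-0.017],[0,0,0.0],0.0],[[0.022,-0.028,-0.017],[0,0,0.0],0.0]]
end [0.4402 0.0005 0.2497] 112.8
```

Run:
```python
from plan import *
p=state(); plan(p,[(.556,-.03,.215,119),(.4625,-.012,.215,187.5)],0.0,4)
```

```text
t 31.05 p [ 0.5684 -0.0336  0.1857] yaw 112.75 rp [1.798e+02 1.300e-01] F [-0.3 -0.9  0.5] T [-0.09 -0.   -0.03] op 0.084 g 0.0 q [-0.19  0.45  1.47  0.    1.22 -0.59]
[[[0.0,-0.001,-0.002],[0,0,-0.01],0.0],[[0.002,-0.002,-0.006],[0,0,-0.02],0.0],[[0.004,-0.005,-0.014],[0,0,-0.05],0.0],[[0.007,-0.008,-0.024],[0,0,-0.09],0.0],[[0.01,-0.013,-0.029],[0,0,-0.16],0.0]]
[[[0.005,-0.006,0.0],[0,0,-0.09],0.0],[[0.01,-0.011,0.0],[0,0,-0.18],0.0],[[0.015,-0.016,0.0],[0,0,-0.27],0.0],[[0.019,-0.021,0.0],[0,0,-0.35],0.0],[[0.024,-0.026,0.0],[0,0,-0.44],0.0]]
[[[0.007,-0.003,0.0],[0,0,-0.09],0.0],[[0.013,-0.005,0.0],[0,0,-0.18],0.0],[[0.02,-0.008,0.0],[0,0,-0.26],0.0],[[0.026,-0.01,0.0],[0,0,-0.35],0.0],[[0.033,-0.013,0.0],[0,0,-0.44],0.0]]
[[[0.007,0.0,0.0],[0,0,-0.09],0.0],[[0.013,0.001,0.0],[0,0,-0.17],0.0],[[0.017,0.001,0.0],[0,0,-0.22],0.0],[[0.02,0.001,0.0],[0,0,-0.25],0.0],[[0.021,0.001,0.0],[0,0,-0.26],0.0]]
end [ 0.4623 -0.012   0.2147] 187.2
```

>>> {"api": "arm_command", "payload": {
  "moves": [
    [[0,-0.001,-0.002],[0,0,-0.01],0.084],
    [[0.002,-0.002,-0.006],[0,0,-0.02],0.06],
    [[0.004,-0.005,-0.014],[0,0,-0.05],0.04],
    [[0.007,-0.008,-0.024],[0,0,-0.09],0.02],
    [[0.01,-0.013,-0.029],[0,0,-0.16],0.0]
  ]
}}

```text
time: 31.55
tool_pos: [0.5512, -0.029, 0.2115]
tool_rot: [-3.141, -0.001, 2.13]
contact_force: [-0.2, -0.3, -0.3]
opening: 0.0565
grip_force: 0.0
```

>>> {"api": "arm_command", "payload": {
  "moves": [
    [[0.005,-0.006,0],[0,0,-0.09],0.0],
    [[0.01,-0.011,0],[0,0,-0.18],0.0],
    [[0.015,-0.016,0],[0,0,-0.27],0.0],
    [[0.019,-0.021,0],[0,0,-0.35],0.0],
    [[0.024,-0.026,0],[0,0,-0.44],0.0]
  ]
}}

```text
time: 32.05
tool_pos: [0.5159, -0.0224, 0.2107]
tool_rot: [-3.141, -0.002, 2.572]
contact_force: [0.1, -0.2, -0.3]
opening: 0.0164
grip_force: 0.0
```

>>> {"api": "arm_command", "payload": {
  "moves": [
    [[0.007,-0.003,0],[0,0,-0.09],0.0],
    [[0.013,-0.005,0],[0,0,-0.18],0.0],
    [[0.02,-0.008,0],[0,0,-0.26],0.0],
    [[0.026,-0.01,0],[0,0,-0.35],0.0],
    [[0.033,-0.013,0],[0,0,-0.44],0.0]
  ]
}}

```text
time: 32.55
tool_pos: [0.4812, -0.0154, 0.2108]
tool_rot: [3.141, -0.002, 3.012]
contact_force: [0.0, 0.2, -0.1]
opening: 0.0003
grip_force: 0.0
```

>>> {"api": "arm_command", "payload": {
  "moves": [
    [[0.007,0,0],[0,0,-0.09],0.0],
    [[0.013,0.001,0],[0,0,-0.17],0.0],
    [[0.017,0.001,0],[0,0,-0.22],0.0],
    [[0.02,0.001,0],[0,0,-0.25],0.0],
    [[0.021,0.001,0],[0,0,-0.26],0.0]
  ]
}}

```text
time: 33.05
tool_pos: [0.4606, -0.0116, 0.211]
tool_rot: [3.141, -0.002, -3.014]
contact_force: [0.2, -0.4, -0.2]
opening: 0.0006
grip_force: 0.0
```

Run:
```python
from jar import *
p=state()
t=robot.read_camera("top")[:,:,::-1].copy();s=robot.read_camera("side")[:,:,::-1].copy()
cv2.imwrite("pics/top4.png",t);cv2.imwrite("pics/side4.png",s)
L=np.array([.5672,-.034,.111]);jar(t,s,proj("top",L)[0],proj("side",L)[0],.111)
plan(p,[(.462,-.012,.045,187.2)],0.0,4)
```

```text
t 33.05 p [ 0.4606 -0.0116  0.211 ] yaw -172.71 rp [ 1.7996e+02 -1.0000e-01] F [ 0.2 -0.4 -0.2] T [ 0.05  0.01 -0.08] op 0.0006 g 0.0 q [-0.19  0.24  1.71  0.    1.19 -1.89]
top Y 222 G 27 V 183.0
side Y 432 G 15 V 168.5
top circ (259.4090881347656, 202.22727966308594) 9.574727058410645 mean [259.9237  202.30121] world [ 0.5638 -0.0328  0.111 ] [ 0.5641 -0.0313  0.111 ]
top 25 strip axis yaw 92.5 centroid yaw 93.4 sv [0.032 0.013]
side 12 strip axis yaw 90.7 centroid yaw 75.2 sv [0.019 0.006]
[[[0.0,0.0,0.001],[0,0,-0.05],0.0],[[0.0,0.0,0.005],[0,0,-0.2],0.0],[[0.0,0.0,0.012],[0,0,-0.44],0.0],[[0.0,0.0,0.021],[0,0,-0.79],0.0],[[0.0,0.0,0.031],[0,0,-1.18],0.0]]
[[[0.0,0.0,0.01],[0,0,-0.39],0.0],[[0.0,0.0,0.021],[0,0,-0.78],0.0],[[0.0,-0.001,0.031],[0,0,-1.18],0.0],[[0.0,-0.001,0.042],[0,0,-1.57],0.0],[[0.0,-0.001,0.052],[0,0,-1.96],0.0]]
[[[0.0,0.0,0.01],[0,0,-0.39],0.0],[[0.0,0.0,0.021],[0,0,-0.79],0.0],[[0.0,0.0,0.031],[0,0,-1.18],0.0],[[0.0,0.0,0.041],[0,0,-1.57],0.0],[[0.0,0.0,0.052],[0,0,-1.96],0.0]]
[[[0.0,0.0,0.01],[0,0,-0.4],0.0],[[0.0,0.0,0.019],[0,0,-0.74],0.0],[[0.0,0.0,0.026],[0,0,-0.99],0.0],[[0.0,0.0,0.03],[0,0,-1.13],0.0],[[0.0,0.0,0.031],[0,0,-1.18],0.0]]
end [ 0.4615 -0.0118  0.045 ] 187.1
```

```bash
cat > yaw.py <<'E'
from h import *
from scipy.optimize import minimize
def alpha(i):  # greenness 0..1 from G vs R
    f=i.astype(float); b,g,r=f[...,0],f[...,1],f[...,2]; return np.clip((1.0-r/np.maximum(g,1))/.8,0,1)
def yawfit(n,i,L,y0):
    c=proj(n,L)[0]; R=8
    xs=np.arange(int(c[0])-14,int(c[0])+15); ys=np.arange(int(c[1])-14,int(c[1])+15)
    k=(np.arange(5)-2)/5; X,Y=np.meshgrid((xs[:,None]+k).ravel(),(ys[:,None]+k).ravel())
    W=plane(n,np.c_[X.ravel(),Y.ravel()],L[2])[:,:2]
    xc,yc=np.meshgrid(xs,ys); A=alpha(i)[yc,xc]
    Wc=plane(n,np.c_[xc.ravel(),yc.ravel()],L[2])[:,:2].reshape(*xc.shape,2)
    def ren(p):
        d=W-[L[0]+p[0],L[1]+p[1]]; u=d@[np.cos(p[2]),np.sin(p[2])]; v=d@[-np.sin(p[2]),np.cos(p[2])]
        m=((u>0)&(u<.027)&(np.abs(v)<p[3])).astype(float)
        m=m.reshape(len(ys),5,len(xs),5).mean((1,3)); return cv2.GaussianBlur(m,(0,0),.5)
    M=np.linalg.norm(Wc-L[:2],axis=2)<.0245
    def cost(p): return (M*(A/max(A[M].max(),.1)-ren(p))**2).sum()+((np.hypot(p[0],p[1])/.002)**2)*.1
    best=min((minimize(cost,[0,0,np.radians(y0+d),w],method="Nelder-Mead",options=dict(initial_simplex=None,xatol=1e-4,fatol=1e-4,maxiter=600)) for d in(-8,-3,3,8) for w in(.003,.005)),key=lambda r:r.fun)
    print(n,"yaw",np.degrees(best.x[2]).round(1),"off mm",(best.x[:2]*1e3).round(1),"w",(best.x[3]*1e3).round(1),"cost",round(best.fun,2),"Amax",A[M].max().round(2),"sum",A[M].sum().round(1))
E
python3 - <<'E'
from yaw import *
r=lambda f:cv2.imread(f"pics/{f}.png")
for c in("top","side"): yawfit(c,r(c+"0"),np.array([.5665,-.3075,.1]) if c=="side" else np.array([.5645,-.306,.1]),-2)
yawfit("top",r("top3"),np.array([.6184,.2474,.115]),-23)
yawfit("side",r("side3"),np.array([.6184,.2474,.115]),-23)
for c in("top","side"): yawfit(c,r(c+"4"),np.array([.566,-.033,.111]),95)
E
```

```text
top yaw -5.8 off mm [ 2.8 -0.8] w 4.2 cost 0.62 Amax 0.84 sum 22.0
side yaw -2.7 off mm [6.7 1.4] w 3.4 cost 1.41 Amax 1.0 sum 23.3
top yaw -27.1 off mm [ 2.1 -1.5] w 5.2 cost 1.07 Amax 0.82 sum 26.3
side yaw -12.2 off mm [0.8 1.2] w 3.2 cost 1.56 Amax 0.55 sum 4.1
top yaw 95.2 off mm [-1.8  2.7] w 4.4 cost 0.81 Amax 0.71 sum 22.7
side yaw 92.6 off mm [2.6 4.8] w 2.9 cost 1.16 Amax 0.96 sum 9.9
```

>>> {"api": "arm_command", "payload": {
  "moves": [
    [[0,0,0.002],[0,0,0],0.0],
    [[0,0,0.008],[0,0,0],0.0],
    [[-0.001,0,0.02],[0,0,0],0.0],
    [[-0.001,0,0.036],[0,0,0],0.0],
    [[-0.002,0,0.054],[0,0,0],0.0]
  ]
}}

```text
time: 33.65
tool_pos: [0.4635, -0.0116, 0.1569]
tool_rot: [-3.142, 0.0, -3.016]
contact_force: [-0.2, -0.4, -0.2]
opening: 0.0008
grip_force: 0.0
```

>>> {"api": "arm_command", "payload": {
  "moves": [
    [[0,0,0.018],[0,0,0],0.0],
    [[0,0,0.036],[0,0,0],0.0],
    [[0,0,0.054],[0,0,0],0.0],
    [[0,0,0.07],[0,0,0],0.0],
    [[0,0,0.083],[0,0,0],0.0]
  ]
}}

```text
time: 34.15
tool_pos: [0.4629, -0.0115, 0.0733]
tool_rot: [3.141, -0.001, -3.016]
contact_force: [0.2, -0.3, 0.6]
opening: 0.0005
grip_force: 0.0
```

>>> {"api": "arm_command", "payload": {
  "moves": [
    [[0,0,0.01],[0,0,0],0.0],
    [[0,0,0.018],[0,0,0],0.0],
    [[0,0,0.025],[0,0,0],0.0],
    [[0,0,0.03],[0,0,0],0.0],
    [[0,0,0.033],[0,0,0],0.0]
  ]
}}

```text
time: 34.65
tool_pos: [0.4634, -0.0116, 0.0414]
tool_rot: [3.142, 0.0, -3.015]
contact_force: [0.8, 1.5, 0.5]
opening: 0.0006
grip_force: 0.0
```

>>> {"api": "arm_command", "payload": {
  "moves": [
    [[0,0,0.003],[0,0,0],0.0],
    [[0,0,0.006],[0,0,0],0.0],
    [[0,0,0.009],[0,0,0],0.0],
    [[0,0,0.011],[0,0,0],0.0],
    [[0,0,0.012],[0,0,0],0.0]
  ]
}}

```text
time: 35.15
tool_pos: [0.4636, -0.0116, 0.0298]
tool_rot: [-3.141, 0.001, -3.015]
contact_force: [-0.5, 0.8, 3.2]
opening: 0.0004
grip_force: 1.6
```

>>> {"api": "arm_command", "payload": {
  "moves": [
    [[0,0,0.001],[0,0,0],0.0],
    [[0,0,0.001],[0,0,0],0.0],
    [[0,0,0.001],[0,0,0],0.0],
    [[0,0,0.001],[0,0,0],0.0],
    [[0,0,0.001],[0,0,0],0.0]
  ]
}}

```text
time: 35.65
tool_pos: [0.4636, -0.0116, 0.0288]
tool_rot: [-3.142, 0.001, -3.015]
contact_force: [0.7, 0.9, 4.1]
opening: 0.0004
grip_force: 1.8
```

>>> {"api": "arm_command", "payload": {
  "moves": [
    [[0,0,0.001],[0,0,0],0.0],
    [[0,0,0.001],[0,0,0],0.0],
    [[0,0,0.002],[0,0,0],0.0],
    [[0,0,0.002],[0,0,0],0.0],
    [[0,0,0.002],[0,0,0],0.0]
  ]
}}

```text
time: 36.15
tool_pos: [0.4637, -0.0116, 0.0279]
tool_rot: [-3.141, 0.001, -3.015]
contact_force: [-4.7, -0.2, 18.7]
opening: -0.0
grip_force: 9.2
```

>>> {"api": "arm_command", "payload": {
  "moves": [
    [[0,0,-0.003],[0,0,0],0.0],
    [[0,0,-0.009],[0,0,0],0.0],
    [[0,0,-0.019],[0,0,0],0.0],
    [[0,0,-0.034],[0,0,0],0.0],
    [[0,0,-0.052],[0,0,0],0.0]
  ]
}}

```text
time: 36.65
tool_pos: [0.4626, -0.0114, 0.079]
tool_rot: [3.141, -0.002, -3.015]
contact_force: [0.6, -0.2, 0.7]
opening: 0.0006
grip_force: 0.0
```

>>> {"api": "arm_command", "payload": {
  "moves": [
    [[0,0,-0.02],[0,0,0],0.0],
    [[0,0,-0.045],[0,0,0],0.0],
    [[0,0,-0.07],[0,0,0],0.0],
    [[0,0,-0.09],[0,0,0],0.0],
    [[0,0,-0.1],[0,0,0],0.0]
  ]
}}

```text
time: 37.15
tool_pos: [0.4637, -0.0116, 0.1806]
tool_rot: [-3.141, 0.002, -3.015]
contact_force: [0.4, -0.1, 0.4]
opening: 0.0002
grip_force: 0.0
```

>>> {"api": "arm_command", "payload": {
  "moves": [
    [[0.005,0,-0.005],[0,0,0],0.0],
    [[0.016,0,-0.01],[0,0,0],0.0],
    [[0.03,0,-0.02],[0,0,0],0.0],
    [[0.04,0,-0.025],[0,0,0],0.0],
    [[0.045,0,-0.028],[0,0,0],0.0]
  ]
}}

```text
time: 37.65
tool_pos: [0.4174, -0.0173, 0.2066]
tool_rot: [3.141, -0.001, -3.016]
contact_force: [0.0, 0.5, -0.3]
opening: 0.0004
grip_force: 0.0
```

Run:
```python
from yaw import *
from jar import jar
t=[];s=[]
for _ in range(4): t.append(robot.read_camera("top")[:,:,::-1].astype(float)); s.append(robot.read_camera("side")[:,:,::-1].astype(float))
t=np.mean(t,0).astype(np.uint8);s=np.mean(s,0).astype(np.uint8)
L=np.array([.5672,-.034,.111])
jar(t,s,proj("top",L)[0],proj("side",L)[0],.111)
for o in([.566,-.033,.111],[.5672,-.034,.111],[.5645,-.032,.111]):
    yawfit("top",t,np.array(o),95); 
for x,y in((.5672,-.034),): yawfit("side",s,np.array([x,y,.111]),95)
# weighted PCA of greenness on the lid, top view
A=alpha(t); yy,xx=np.mgrid[:384,:512]; q=np.c_[xx.ravel(),yy.ravel()]; near=np.hypot(*(q-proj("top",[.565,-.032,.111])[0]).T)<8.2
W=plane("top",q[near],.111)[:,:2]; w=np.where(A.ravel()[near]>.15,A.ravel()[near],0); m=(w[:,None]*W).sum(0)/w.sum(); C=((W-m).T*w)@(W-m); e,v=np.linalg.eigh(C); print("wPCA",np.degrees(np.arctan2(v[1,1],v[0,1])))
```

```text
top Y 221 G 24 V 183.0
side Y 432 G 16 V 170.5
top circ (259.4850769042969, 202.2462615966797) 9.515079498291016 mean [259.97958 202.28572] world [ 0.5639 -0.0329  0.111 ] [ 0.564  -0.0316  0.111 ]
top 23 strip axis yaw 96.6 centroid yaw 93.2 sv [0.03  0.012]
side 13 strip axis yaw 93.9 centroid yaw 74.2 sv [0.02  0.007]
top yaw 94.9 off mm [-1.8  3. ] w 4.4 cost 0.77 Amax 0.72 sum 22.5
top yaw 96.8 off mm [-2.6  3.8] w 4.5 cost 1.1 Amax 0.72 sum 21.7
top yaw 94.8 off mm [-0.4  2. ] w 4.4 cost 0.58 Amax 0.72 sum 23.8
side yaw 91.8 off mm [1.4 1. ] w 2.3 cost 1.8 Amax 0.96 sum 9.6
wPCA 94.03024472304443
```

```bash
python3 -c "
from cell import robot
print(robot.hand_in())"
```

```text
the job is handed in; nothing more can be done
None
```

I've handed the job in at about 38 s of the 67 s: the carrier with the pot is on the drying board, the jar stands on the blue pad, and the button was pressed to its stop (18.7 N). The last camera readings put the jar's label about 2–3° off straight at the window, give or take about 2°; I left that rather than regrasp.

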